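# Pack the finished casts in the dispatch case and latch it

## Robot

A 6-joint arm with a two-finger parallel gripper is mounted at the origin on a cart in front of the work surface, level with it; the furniture and walls round the work are solid. World frame = base frame: x ahead of the robot, y to its left, z up, the work surface at z = 0. Lengths are in m, angles in rad, forces in N, time in s.
With the tool pointing down it reaches from about 0.325 to 0.9 m from the base axis. Payload 3.5 kg.
Tool frame: the origin (TCP) lies at the centre of the arm's flange, where the gripper is bolted on; the fingertips stand 173 mm ahead of it and the grasp point (between the pads) lies 155 mm ahead of it; z points along the fingers, y is the line along which they close (so a half turn about z gives the same grasp; the last joint's range is limited). The gripper opens to 85 mm and grips with 20 to 120 N. Pads are 22 mm wide; open, the fingers measure 114 mm over their backs; the gripper's body (76 mm by 85 mm) begins 54 mm behind the grasp point. The pads swing forward as they close: fully open they stand 13 mm farther back than shut.
Start: joints at [-1.284, 0.276, -0.026, 1.268, 0, 1.467], TCP at [0.237, -0.578, 0.405] pointing down, gripper open.
Joint ranges: [-3.12, 3.12], [-0.85, 1.88], [-1.08, 1.24], [-1.95, 2.15], [-1.57, 1.53], [-3.14, 3.14]. Speed limits (rad/s): [2.57, 2.57, 3.14, 3.14, 3.14, 3.14].

## Interface

Orientations are given as [roll, pitch, yaw] about the fixed x, y, z axes, in that order (R = Rz(yaw) Ry(pitch) Rx(roll)).
In Python, from cell import r gives the robot as it stands.
- The arm moves only by the shell command python3 shift.py 'ROWS' [FORCE]. ROWS is a JSON list of rows, 1 to 20 of them, each of 5 numbers: dx, dy, dz in m, then a turn about the tool's z in rad, then the opening from 0.0 (shut) to 1.0 (fully open); each row is the pose to reach, as a shift and turn from the pose commanded when the command began, along the tool's axes at that moment; what a row does not reach only later rows make up. A row lasts 1/10 s, in which the tool goes at most 0.05 m and 0.15 rad, less where a joint would pass 70% of its speed; a pose out of reach is approached as far as the arm can. The fingers move at their own pace and stop on an object; FORCE is the grip in N (left out, the last holds). Time passes only in rows, so rows that do not move let the fingers close. It prints the time, the measured TCP pose, the force, the opening and the grip force at its end.
- r.observe(): the state, without advancing time (a new reading comes with each control period).
- r.read_camera(name): name is "scene" or "top" or "wrist"; returns a dict with "color" (480x640x3 uint8, red, green, blue), "K" (3x3 intrinsics, pixels), "eye" and "rotation" of the camera in the world. Camera axes: x right, y up, looking along -z (the intrinsics and any distortion apply to the point x, -y, -z); pixel columns grow to the right and rows downward; lengths in m; the calibration is good to about 2 mm. The wrist camera is an equidistant fisheye: a pixel r from the principal point sees the ray r / f radians off the axis. A picture is of the moment at which its call begins. There is no depth.
- r.finish_job(): hands the job in; it is judged then, once.
The state is a dict: "t": time; "qpos": joint angles; "qvel": joint speeds; "effort": joint torques, N m; "tcp_pos": TCP position; "ee_rot": TCP orientation; "ft_force": force on the tool from outside, world axes, zero at the start; "torque": the same for the moment, N m; "opening": opening from 0.0 (shut) to 1.0 (fully open); "gripper_force": force on a finger pad.
Only numpy, scipy, OpenCV 4.12 (cv2) and the standard library are available. Lean on these libraries where they do the work, as an engineer would, in place of code of your own. Each camera call takes 0.05 s, during which the arm holds its last target. There are 200 camera calls.

## Task

Pack the two or three plaster casts standing on the right-hand side of the bench for the courier: pinch the two side buttons of the grey case's hasp and swing it well down, lever the tight lid up with the blade of the plaster spatula in one of the slots under the lid's front edge, and lay the spatula down flat on the bench again. Stand all the casts upright side by side inside, then shut the lid fully and swing the hasp back up until both of its buttons click out; do not shove the other things about.

Things in the scene. Friction and masses are not known exactly. Their poses are not given: they have to be found in the camera images.
- case: grey plastic case fixed on the bench on 3.5 mm rubber feet, 152 (its x) x 292 (its y) x 68 mm, plus an 18 mm lid on top. Origin: centre of its underside; +x points away from its front (the hasp is on the -x side), z up. Walls 8 mm, rim at z = 68
- case_floor (a point): centre of the felt floor inside the case, 11 mm above the case's origin; the inside is 136 (case x) x 276 mm (case y), 57 mm deep to the rim. Three casts fit in a row along y, about 90 mm apart
- lid: the case's lid, 152 x 292 mm, 18 mm thick (19 at its raised panels), flush with the case's front, so that fingers find no hold. Origin on its hinge line on the far rim, at (74, 0, 68) mm in the case frame; shut, its axes are the case's: underside z = 0, top z = 18, front edge x = -150 mm
- lid_angle (a joint): lid angle in rad: 0 shut, 1.75 wide open, a little past upright. A snap bead behind its front edge holds it: some 10 N up at a pry slot free it, at 0.03 rad; then a spring hinge raises it slowly (4 s) to about 1.7 and holds it there. To shut it push it round from behind and from above: 3 to 5 N at the front edge, 15 N for the last snap
- hasp_angle (a joint): hasp angle in rad: 0 upright and latched (0 to 0.012 play), positive swung down toward the robot, at most 1.1; it stays where it is left. It swings down only while both buttons are pinched in. Pushed upright with some 6 N near its top it clicks in by itself
- button_left (a joint): left (+y) pinch button of the hasp, travel in m: 0 sprung out (its barb bites behind the keeper), 0.006 pressed fully in; the barb is clear from 0.0028. About 1.5 N to start, 4.5 N at the bottom
- button_right (a joint): right (-y) pinch button of the hasp, travel in m: 0 sprung out (its barb bites behind the keeper), 0.006 pressed fully in; the barb is clear from 0.0028. About 1.5 N to start, 4.5 N at the bottom
- hasp_pinch (a point): point midway between the two metal pinch buttons, 54 mm from the hasp's hinge, moving with it. Button pads (18 mm wide, 22 mm high) stand out to 27 mm from it along case +y and -y and go in 6 mm each. The black hasp itself is 34 mm wide and 22 mm thick, the point in its middle; at the buttons 13 mm are free toward the case for fingers
- hasp_hinge (a point): point on the hasp's hinge line (along case y), at (-103, 0, 14) mm in the case frame. From here the hasp reaches 79 mm; the last 6 mm are a nose that hooks back 33 mm, over the lid
- slot_left (a point): lower middle of the left (+y) pry slot's mouth, on the front rim edge: (-76, 90, 68) mm in the case frame. The slot runs in along case +x between rim and lid, 50 mm wide, roof 11 mm above the rim at the mouth, 4.5 at 25 mm depth, open beyond. A blade 30 mm in, resting on the rim edge, frees the lid as its handle goes down 0.15 to 0.3 rad
- slot_right (a point): the same point of the right pry slot: (-76, -90, 68) mm in the case frame
- spatula: loose plaster spatula, 70 g, lying flat. Origin mid-underside, z up. Runs from the handle end (15, -107) mm to the blade tip (-14, 108) mm: blade toward +y turned 7.9 degrees to the left. Wooden handle 14 to 18 mm wide, 13 high, ends at (2, -6); steel blade 22 mm wide, 2 mm thick, mid-plane at z = 6.3. Mass centre (6.3, -36.6, 6.6) mm in the handle: grip near it
- cast_a: loose cream plaster dental cast (may be absent), a horseshoe of teeth on a 15 mm high base, 66 x 66 mm, 29 mm high, 70 g; origin mid-underside, z up. The base has a flat back and a flat front 54 mm apart, the best grip: the line across them, along which fingers should close, runs 20 degrees to the left of its x axis, through (2.8, 3.3) mm
- cast_b: loose white plaster dental cast (may be absent), a horseshoe of teeth on a 15 mm high base, 66 x 66 mm, 29 mm high, 70 g; origin mid-underside, z up. The base has a flat back and a flat front 54 mm apart, the best grip: the line across them, along which fingers should close, runs 110 degrees to the left of its x axis, through (3.3, -2.8) mm
- cast_c: loose cream plaster dental cast (may be absent), a horseshoe of teeth on a 15 mm high base, 66 x 66 mm, 29 mm high, 70 g; origin mid-underside, z up. The base has a flat back and a flat front 54 mm apart, the best grip: the line across them, along which fingers should close, runs 10 degrees to the left of its x axis, through (1.4, 2.3) mm
- marker_pen: bystander: red and white marker pen lying near the front edge, 135 mm long, 17 mm thick
- tub_white: bystander: open white tub, 73 mm wide and 63 mm high, right of the casts
- wax_stick: bystander: pink wax stick, 85 mm long, 9 mm thick, right of the casts
- tape_roll: bystander: roll of tape lying behind the case, 104 mm wide, 25 mm high
- ink_bottle: bystander: small dark bottle behind the case, 54 mm wide, 96 mm high

How it is judged:
On the way, in this order (a step that is already met when the one before it is completed fails the run):
1. the hasp has been freed and swung down, by more than 0.5 rad (value of joint hasp_angle above 0.5 rad), for 0.2 s.
2. the lid is being lifted by the spatula: more than 0.012 rad open while the spatula presses on it with over 1 N (value of joint lid_angle above 0.012 rad and contact force between spatula and lid above 1 N).
At the end, for the whole second after the job is handed in: Every cast present stands upright (within 0.2 rad) on the felt inside the case, the lid is shut (below 0.01 rad), the hasp is upright (below 0.03 rad) with both buttons sprung out (below 1.5 mm), and the spatula lies flat and still on the bench, not in the case (x of cast_a in the frame of case between -0.068 and 0.068 m and y of cast_a in the frame of case between -0.138 and 0.138 m and z of each of cast_a, cast_b, cast_c in the frame of case below 0.022 m and angle between each of cast_a, cast_b, cast_c's own z axis and vertical below 0.2 rad and x of cast_b in the frame of case between -0.068 and 0.068 m and y of cast_b in the frame of case between -0.138 and 0.138 m and x of cast_c in the frame of case between -0.068 and 0.068 m and y of cast_c in the frame of case between -0.138 and 0.138 m and value of joint lid_angle below 0.01 rad and value of joint hasp_angle below 0.03 rad and value of joint each of button_left, button_right below 0.0015 m and height (world z) of spatula below 0.02 m and not (x of spatula in the frame of case between -0.08 and 0.08 m and y of spatula in the frame of case between -0.146 and 0.146 m) and (angle between spatula's own z axis and vertical below 0.15 rad or angle between spatula's own z axis and vertical above 2.99 rad) and linear speed of spatula below 0.03 m/s); the robot touches nothing.
It fails at once if one of the bystanders (marker pen, tub, wax stick, tape roll, small bottle) shoved more than 6 cm (distance of any of marker_pen, tub_white, wax_stick, tape_roll, ink_bottle from where it was at the start of the episode above 0.06 m).
Of cast_a, cast_b, cast_c only 2 to 3 are there at a start; the rules pass over those that are not, and their reading is None.
At some moment in a run one of cast_a, cast_b, cast_c, spatula may be knocked a few centimetres aside while the robot is not near it.
It also fails if it takes over 208 s, if anything falls off the work surface, if the arm or the gripper's body presses on something with over 40 N, if the wrist force passes 120 N, or if a joint passes its speed limit or range.

## Working session

There is one attempt and no reset: what is moved stays moved. The work goes in short steps, Python scripts to look and compute and a shell command to move; the robot and the scene stay as the last step left them, time stands still between calls to the robot, and variables do not carry over. Pictures are saved under pics/ and viewed, at most 15 in all, crops included, and the job is handed in when it is done.

```bash
ls; mkdir -p pics
python3 - <<'E'
from cell import r
import cv2
print(r.observe())
for n in ("scene","top"):
    d=r.read_camera(n); cv2.imwrite(f"pics/{n}0.png",d["color"][:,:,::-1]); print(n,d["K"],d["eye"],d["rotation"],[k for k in d])
E
```

```text
cell.py
pics
shift.py
{'t': 0.0, 'qpos': array([-1.28437087e+00,  2.77148243e-01, -2.78891223e-02,  1.26802103e+00,
        3.48531353e-05,  1.46737998e+00]), 'qvel': array([-0.00054422, -0.00159729,  0.00063713, -0.00108891, -0.00171544,
       -0.00197374]), 'effort': array([ 2.59026729e-04, -4.45502651e+01,  2.95206642e+01,  1.63052097e-02,
       -1.03103187e-04,  3.70705147e-07]), 'tcp_pos': array([ 0.23739825, -0.57772746,  0.40354593]), 'ee_rot': array([-3.13934626e+00, -2.68185161e-04,  3.89841462e-01]), 'ft_force': array([0.06587443, 0.63670224, 0.10677951]), 'torque': array([-0.01004551,  0.00191353,  0.075531  ]), 'gripper_force': 0.0, 'opening': 0.9964554593020689}
scene [[492.1183289    0.         321.8226912 ]
 [  0.         492.1183289  231.65708565]
 [  0.           0.           1.        ]] [0.18667698 0.60218041 0.94027248] [ 7.42690212e-01 -1.56787121e-03 -2.60838114e+00] ['color', 'K', 'eye', 'rotation']
top [[603.2042819    0.         315.24629599]
 [  0.         603.2042819  233.96645002]
 [  0.           0.           1.        ]] [ 0.33536173 -0.09201138  1.45087366] [ 0.18408735  0.00899579 -1.54288264] ['color', 'K', 'eye', 'rotation']
```
rows: dx,dy,dz, turn about tool z. Only shift + turn about tool z; so tool always pointing down. No tilt?! So levering the spatula must be done with tool pointing down... Handle goes down 0.15-0.3 rad: the spatula pivots in the grip (pads grip along y; spatula rotates about the pad axis passively if gripped... ) Hmm. With tool pointing down, fingers grip handle across width; spatula pitched by pads rotation. Pushing handle down: rotate about rim edge with slip in grip (pads 22mm wide). With low grip force handle can rotate between pads. Or: gripping the handle at height, insert blade, then move down — the spatula pivots about the line of pads contact. 

View pics/top0.png

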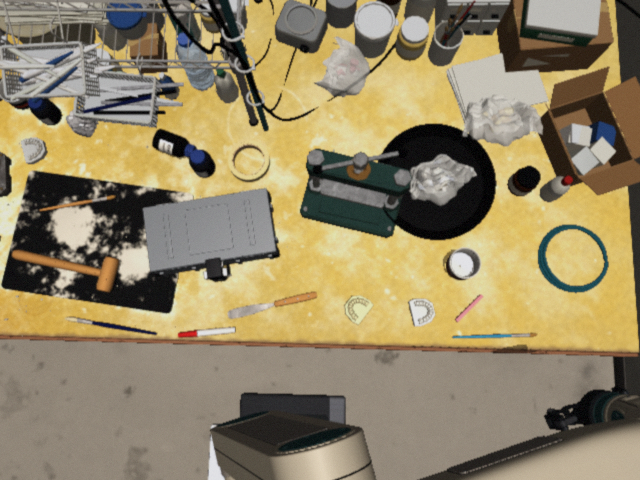

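View pics/scene0.png

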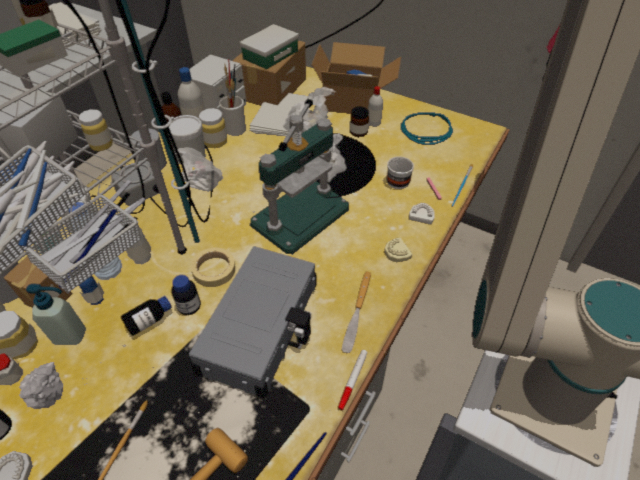

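Create h.py:
```python
import numpy as np, cv2
from scipy.spatial.transform import Rotation as Ro
from scipy.optimize import least_squares
def cam(d,n): return dict(K=np.array(d["K"]),eye=np.array(d["eye"]),R=Ro.from_euler("xyz",d["rotation"]).as_matrix(),fish=n=="wrist")
def proj(c,P):
    p=(np.atleast_2d(P)-c["eye"])@c["R"]*[1,-1,-1]; K=c["K"]
    if c["fish"]:
        q=np.linalg.norm(p[:,:2],axis=1); th=np.arctan2(q,p[:,2]); s=(th/np.maximum(q,1e-9))[:,None]; p=np.c_[p[:,:2]*s,np.ones(len(p))]
    return (p/p[:,2:])[:,:2]*[K[0,0],K[1,1]]+K[:2,2]
def ray(c,uv):
    K=c["K"]; q=(np.array(uv,float)-K[:2,2])/[K[0,0],K[1,1]]
    if c["fish"]:
        t=np.linalg.norm(q); v=np.r_[q*np.sin(t)/max(t,1e-9),np.cos(t)]
    else: v=np.r_[q,1]
    return c["R"]@(v*[1,-1,-1])
def atz(c,uv,z):
    v=ray(c,uv); return c["eye"]+v*(z-c["eye"][2])/v[2]
def tri(obs):
    A=0;b=0
    for c,uv in obs:
        v=ray(c,uv);v/=np.linalg.norm(v);M=np.eye(3)-np.outer(v,v);A=A+M;b=b+M@c["eye"]
    return np.linalg.solve(A,b)
def snap(r,n,name=None):
    d=r.read_camera(n)
    if name: cv2.imwrite(f"pics/{name}_raw.png",d["color"][:,:,::-1])
    np.save(f"pics/{name or 'x'}_{n}.npy",{**{k:d[k] for k in("K","eye","rotation")}},allow_pickle=True)
    return d["color"],cam(d,n)
def crop(img,x0,y0,w,h,s,name):
    cv2.imwrite(f"pics/{name}.png",cv2.resize(img[y0:y0+h,x0:x0+w,::-1],None,fx=s,fy=s,interpolation=cv2.INTER_CUBIC))
def fit(pts,obs,z0,x0):
    """pts model (N,3); obs: list of (cam,idx,uv); fit x,y,yaw,z -> """
    def f(p,res=True):
        W=np.array(pts)@Ro.from_euler("z",p[2]).as_matrix().T+[p[0],p[1],p[3] if len(p)>3 else z0]
        return np.concatenate([(proj(c,W[i])[0]-uv) for c,i,uv in obs])
    s=least_squares(f,x0,loss="soft_l1"); return s.x,f(s.x).reshape(-1,2)
```

```bash
cat > top_scene.py <<'E'
from h import *
E
python3 - <<'E'
from cell import r
from h import *
i,c=snap(r,"top","t1"); j,s=snap(r,"scene","s1")
crop(i,140,180,200,150,4,"t1a"); crop(j,185,240,200,150,4,"s1a")
a=i[285:335,335:495,::-1]; b=j[195:270,375:475,::-1]
L=cv2.resize(a,None,fx=5,fy=5,interpolation=2); M=cv2.resize(b,None,fx=4,fy=4,interpolation=2)
o=np.zeros((560,800,3),np.uint8); o[:250,:800]=L; o[255:555,:400]=M; cv2.imwrite("pics/casts.png",o)
E
```

```text
(no output)
```

View pics/t1a.png

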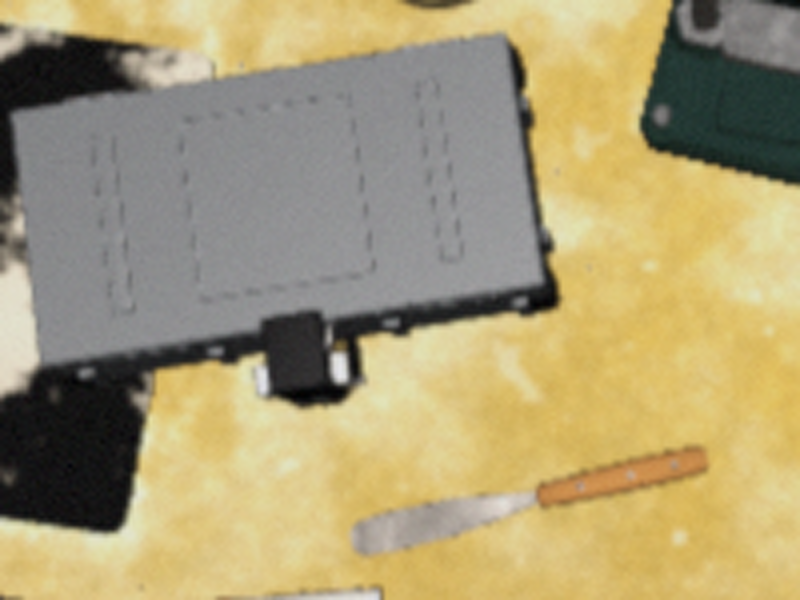

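View pics/s1a.png

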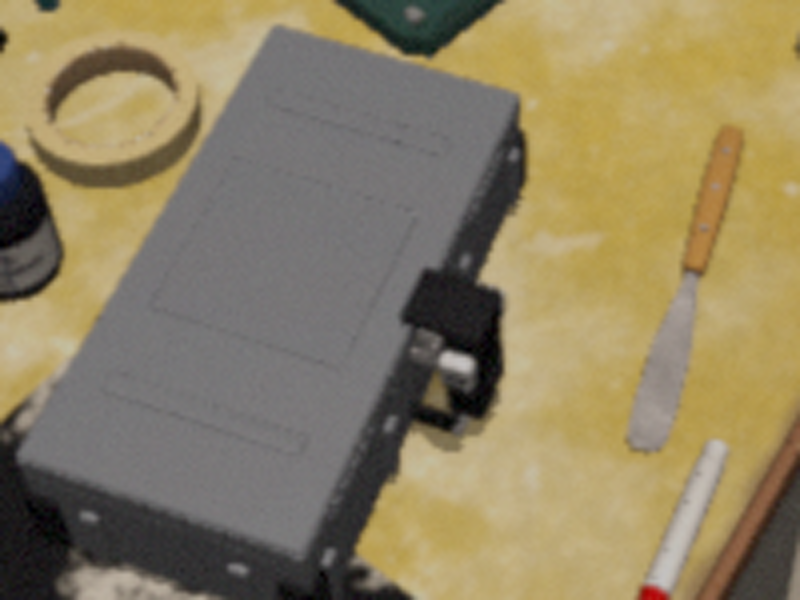

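View pics/casts.png

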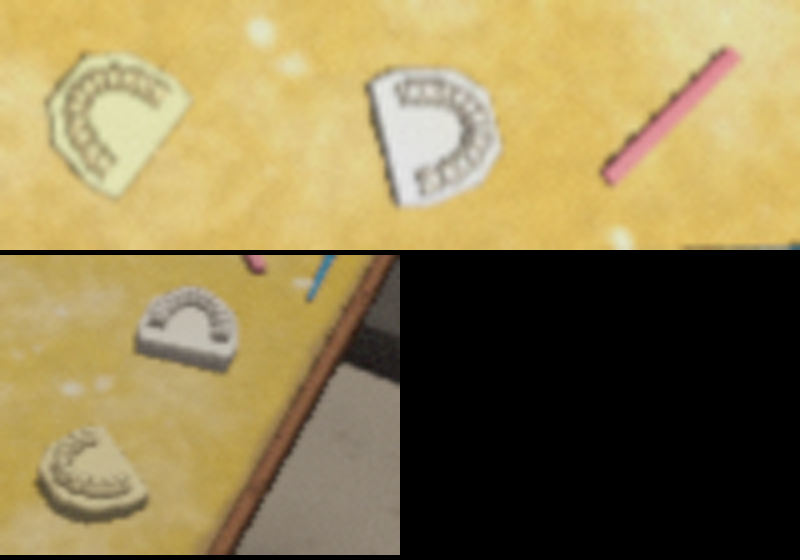

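```bash
cat > meas.py <<'E'
from h import *
L=lambda n,k: cam(np.load(f"pics/{n}_{k}.npy",allow_pickle=True).item(),k)
T,S=L("t1","top"),L("s1","scene")
g=lambda x,y,x0,y0,s,Y=0:np.array([(x+.5)/s-.5+x0,(y-Y+.5)/s-.5+y0])
t=lambda x,y:g(x,y,140,180,4); s=lambda x,y:g(x,y,185,240,4)
ct=lambda x,y:g(x,y,335,285,5); cs=lambda x,y:g(x,y,375,195,4,255)
P=[t(12,113),t(510,35),t(550,285),t(40,367)],[s(22,460),s(278,27),s(520,97),s(300,555)]
M=[[.076,.146,.086],[.076,-.146,.086],[-.076,-.146,.086],[-.076,.146,.086]]
print("corners",[tri([(T,a),(S,b)]).round(4) for a,b in zip(*P)])
x,e=fit(M,[(T,i,u) for i,u in enumerate(P[0])]+[(S,i,u) for i,u in enumerate(P[1])],0,[.5,.1,0,.0])
print("case",x.round(4),e.round(1).tolist())
for a,b,n in [((706,459),(734,128),"hend"),((538,495),(693,270),"junc"),((357,540),(645,445),"tip")]:
    print(n,tri([(T,t(*a)),(S,s(*b))]).round(4),atz(T,t(*a),.006).round(4),atz(S,s(*b),.006).round(4))
for n,a,b in [("cream",[(188,100),(117,198)],[(103,428),(147,495)]),("white",[(375,85),(402,203)],[(138,335),(235,358)])]:
    for q in range(2):
        print(n,atz(T,ct(*a[q]),.015).round(4),[tri([(T,ct(*a[q])),(S,cs(*bb))]).round(4) for bb in b])
E
python3 meas.py
```

```text
corners [array([0.6396, 0.3303, 0.0857]), array([0.6954, 0.0431, 0.0838]), array([0.5493, 0.0144, 0.0811]), array([0.4935, 0.3025, 0.0886])]
case [ 0.5946  0.1727  0.188  -0.0019] [[0.4, -0.5], [-0.2, -0.7], [-0.6, 0.2], [0.6, 0.0], [-1.2, -0.2], [-0.3, -0.2], [1.2, -0.1], [1.6, 1.3]]
hend [ 0.4573 -0.0776  0.0118] [ 0.4571 -0.0777  0.006 ] [ 0.4597 -0.0817  0.006 ]
junc [0.4329 0.0218 0.0079] [0.4329 0.0219 0.006 ] [0.4336 0.0206 0.006 ]
tip [0.4042 0.1292 0.0032] [0.4033 0.1286 0.006 ] [0.4043 0.1308 0.006 ]
cream [ 0.4357 -0.2112  0.015 ] [array([ 0.4354, -0.2111,  0.0168]), array([ 0.4208, -0.2194, -0.0399])]
cream [ 0.3889 -0.1783  0.015 ] [array([ 0.4041, -0.1702,  0.0684]), array([ 0.3896, -0.1783,  0.0125])]
white [ 0.4452 -0.2996  0.015 ] [array([ 0.4474, -0.2988,  0.0166]), array([ 0.4154, -0.3034,  0.0211])]
white [ 0.3903 -0.3122  0.015 ] [array([ 0.4191, -0.3025,  0.0216]), array([ 0.3887, -0.3126,  0.0148])]
```

```bash
cat > go.py <<'E'
import sys,numpy as np
from cell import r
from h import *
# usage: go.py x y zgrasp yaw : shift in tool axes to bring grasp point (155mm ahead) there
a=[float(v) for v in sys.argv[1:5]]
o=r.observe(); R=Ro.from_euler("xyz",o["ee_rot"]).as_matrix()
d=R.T@(np.array([a[0],a[1],a[2]+.155])-o["tcp_pos"]); t=-(a[3]-o["ee_rot"][2]); t=(t+np.pi)%(2*np.pi)-np.pi
print("shift",d.round(4),"turn",round(t,3),"alt",round(t-np.sign(t)*np.pi,3),"tcp",o["tcp_pos"].round(4),"yaw",o["ee_rot"][2].round(3),"q6",o["qpos"][5].round(2),"t",o["t"])
E
python3 go.py .485 .152 .24 3.33
```

```text
shift [ 0.5064 -0.581   0.0099] turn -2.94 alt 0.201 tcp [ 0.2374 -0.5779  0.404 ] yaw 0.39 q6 1.47 t 0.2
```

```bash
R="";python3 shift.py '[[0.15,-0.17,0,-0.9,1],[0.15,-0.17,0,-0.9,1],[0.15,-0.17,0,-0.9,1],[0.15,-0.17,0,-0.9,1],[0.15,-0.17,0,-0.9,1],[0.15,-0.17,0,-0.9,1],[0.506,-0.581,0.01,-2.94,1],[0.506,-0.581,0.01,-2.94,1],[0.506,-0.581,0.01,-2.94,1],[0.506,-0.581,0.01,-2.94,1],[0.506,-0.581,0.01,-2.94,1],[0.506,-0.581,0.01,-2.94,1],[0.506,-0.581,0.01,-2.94,1],[0.506,-0.581,0.01,-2.94,1],[0.506,-0.581,0.01,-2.94,1],[0.506,-0.581,0.01,-2.94,1],[0.506,-0.581,0.01,-2.94,1],[0.506,-0.581,0.01,-2.94,1],[0.506,-0.581,0.01,-2.94,1],[0.506,-0.581,0.01,-2.94,1]]'
python3 go.py .485 .152 .24 3.33
```

```text
t: 2.2
tcp_pos: [0.4846, 0.1523, 0.3943]
ee_rot: [-3.142, -0.001, -2.947]
ft_force: [0.6, -0.5, -0.0]
opening: 1.0
gripper_force: 0.0
shift [-0.0003 -0.0004 -0.0007] turn 0.006 alt -3.136 tcp [0.4846 0.1523 0.3943] yaw -2.947 q6 -0.02 t 2.2
```

Run:
```python
from cell import r
from h import *
i,c=snap(r,"wrist","w1"); print(c["eye"],c["K"][0,0],c["K"][:2,2],c["R"].round(2))
x0,e=None,None
# predicted features
x=[.5946,.1727,.188]
def W(p): 
    return Ro.from_euler("z",x[2]).as_matrix()@np.array(p)+[x[0],x[1],.0035]
for n,p in dict(pinch=[-.103,0,.068],bl=[-.103,.027,.068],br=[-.103,-.027,.068],sl=[-.076,.09,.068],sr=[-.076,-.09,.068],fr=[-.076,-.146,.086],fl=[-.076,.146,.086]).items(): print(n,W(p).round(4),proj(c,W(p)).round(0))
cv2.imwrite("pics/w1.png",cv2.resize(i[:,:,::-1],(800,600),interpolation=2))
```

```text
[0.40594821 0.1360645  0.36313484] 371.64829954431775 [321.44281451 241.03474444] [[-0.19 -0.93 -0.31]
 [ 0.98 -0.18 -0.06]
 [-0.   -0.32  0.95]]
pinch [0.4934 0.1534 0.0715] [[322. 232.]]
bl [0.4884 0.18   0.0715] [[355. 232.]]
br [0.4985 0.1269 0.0715] [[289. 231.]]
sl [0.5031 0.2469 0.0715] [[425. 262.]]
sr [0.5368 0.0701 0.0715] [[218. 261.]]
fr [0.5472 0.0151 0.0895] [[152. 267.]]
fl [0.4927 0.3019 0.0895] [[491. 270.]]
```

View pics/w1.png

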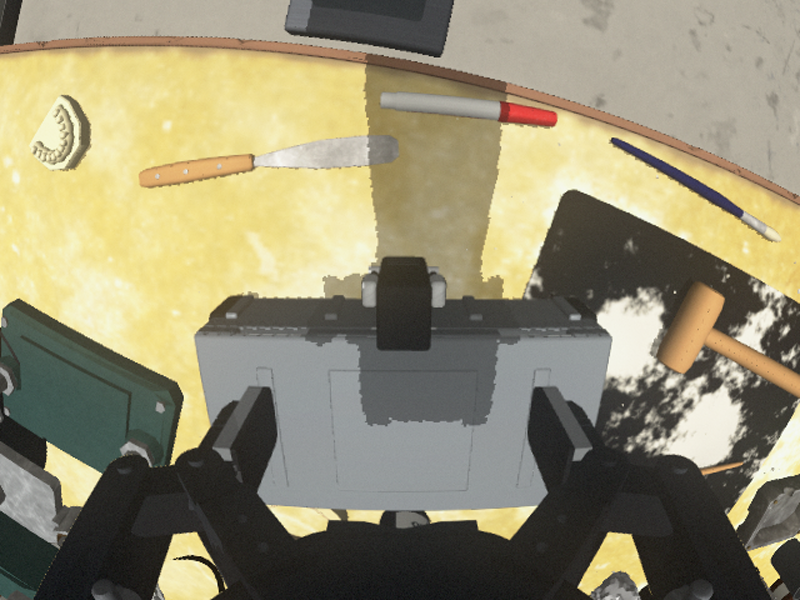

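```bash
cat >> meas.py <<'E'
print("----")
Wc=L("w1","wrist"); w=lambda x,y:np.array([(x+.5)/1.25-.5,(y+.5)/1.25-.5])
for ins in (0,.0025):
    M2=[[a-np.sign(a)*ins,b-np.sign(b)*ins,c] for a,b,c in M]+[[-.114,0.017,.093],[-.114,-.017,.093]]
    ob=[(T,i,u) for i,u in enumerate(P[0])]+[(S,i,u) for i,u in enumerate(P[1])]+[(Wc,2,w(195,334)),(Wc,3,w(611,335)),(Wc,4,w(429,257)),(Wc,5,w(381,258))]
    for z in ([.5946,.1727,.188],[.5946,.1727,.188,.0035]):
        x,e=fit(M2,ob,.0035,z); print("case",ins,x.round(4),e.round(1).tolist())
E
python3 meas.py | sed -n '/----/,$p'; python3 go.py .4934 .1534 .16 3.33
```

```text
----
case 0 [0.5924 0.1729 0.1896] [[-0.5, -0.0], [-0.6, -0.5], [-0.9, 0.7], [-0.2, 0.8], [-0.9, -0.9], [0.0, -1.2], [1.9, -1.3], [2.4, 0.6], [-4.1, -1.6], [3.5, -0.9], [2.2, 19.3], [-4.9, 18.3]]
case 0 [ 0.5943  0.173   0.1868 -0.0031] [[0.4, -0.4], [-0.3, -0.4], [-0.7, 0.5], [0.5, 0.1], [-1.1, 0.2], [-0.2, 0.3], [1.3, 0.4], [1.5, 1.8], [-0.9, -2.9], [0.1, -1.3], [1.8, 19.4], [-4.3, 18.2]]
case 0.0025 [0.5907 0.1736 0.1912] [[0.3, 1.6], [-1.9, 1.3], [-2.4, 0.4], [0.5, 0.3], [1.4, -0.8], [0.8, 0.3], [0.8, -0.3], [2.3, -0.3], [-0.4, -0.2], [1.8, -0.0], [3.4, 17.3], [-3.8, 16.4]]
case 0.0025 [0.5916 0.1733 0.191  0.0011] [[0.8, 1.5], [-1.6, 1.2], [-2.2, 0.2], [0.9, 0.0], [1.4, -0.6], [0.7, 0.7], [0.6, 0.2], [2.1, -0.1], [0.3, -0.4], [0.0, -0.2], [2.5, 17.5], [-4.2, 16.6]]
shift [-0.0089 -0.0004  0.0794] turn 0.007 alt -3.135 tcp [0.4846 0.1521 0.3944] yaw -2.946 q6 -0.02 t 2.25
```

```bash
python3 go.py .4918 .1537 .064 3.331; python3 shift.py '[[-0.007,-0.0005,0.05,0,1],[-0.007,-0.0005,0.1,0,1],[-0.007,-0.0005,0.145,0,1],[-0.007,-0.0005,0.175,0,1],[-0.007,-0.0005,0.175,0,1],[-0.007,-0.0005,0.175,0,1]]' 30;python3 go.py .4918 .1537 .064 3.331
python3 - <<'E'
from cell import r
from h import *
i,c=snap(r,"wrist","w2"); cv2.imwrite("pics/w2.png",i[:,:,::-1])
E
```

```text
shift [-0.0075  0.0002  0.1754] turn 0.006 alt -3.136 tcp [0.4846 0.1521 0.3944] yaw -2.946 q6 -0.02 t 2.25
t: 2.85
tcp_pos: [0.4917, 0.1523, 0.2198]
ee_rot: [3.142, -0.001, -2.954]
ft_force: [0.6, -0.1, 1.1]
opening: 1.002
gripper_force: 0.0
shift [-0.0003  0.0013  0.0008] turn -0.002 alt 3.139 tcp [0.4917 0.1523 0.2198] yaw -2.954 q6 -0.01 t 2.85
```

View pics/w2.png

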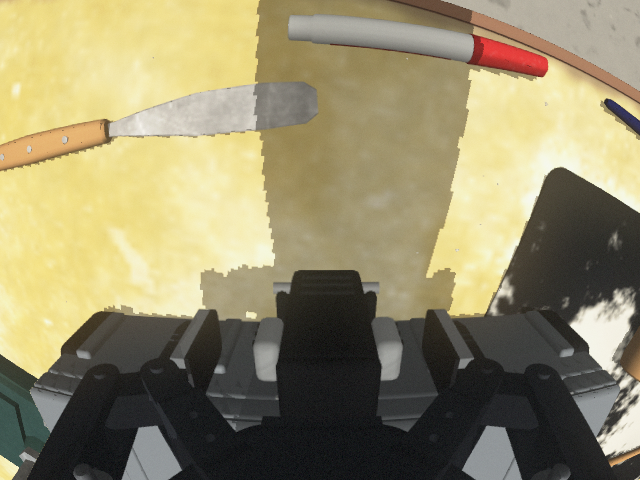

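```bash
python3 shift.py '[[0,0.001,0,0,0.4],[0,0.001,0,0,0.4],[0,0.001,0,0,0.4],[0,0.001,0,0,0.4],[0,0.001,0,0,0.4],[0,0.001,0,0,0.4],[0,0.001,0,0,0.4],[0,0.001,0,0,0.4]]' 25
```

```text
t: 3.7
tcp_pos: [0.4925, 0.1542, 0.2219]
ee_rot: [3.139, 0.004, -2.953]
ft_force: [-3.0, 2.4, 8.4]
opening: 0.478
gripper_force: 25.8
```

```bash
python3 shift.py '[[0.005,0,0,0,0.4],[0.011,0,0.001,0,0.4],[0.016,0,0.002,0,0.4],[0.021,0,0.004,0,0.4],[0.026,0,0.007,0,0.4],[0.03,0,0.01,0,0.4],[0.035,0,0.013,0,0.4],[0.039,0,0.016,0,0.4],[0.042,0,0.02,0,0.4],[0.044,0,0.022,0,0.4],[0.044,0,0.022,0,0.4],[0.044,0,0.022,0,0.4],[0.044,0,0.022,0,0.4]]'
```

```text
t: 5.0
tcp_pos: [0.4501, 0.1461, 0.1997]
ee_rot: [3.139, 0.006, -2.953]
ft_force: [0.5, 3.8, 5.1]
opening: 0.48
gripper_force: 25.9
```

```bash
python3 shift.py '[[0,0,0,0,0.6],[0,0,0,0,1],[0,0,0,0,1],[0,0,-0.03,0,1],[0,0,-0.08,0,1],[0,0,-0.12,0,1],[0,0,-0.15,0,1],[0,0,-0.15,0,1]]';  python3 - <<'E'
from cell import r
from h import *
i,c=snap(r,"wrist","w3"); cv2.imwrite("pics/w3.png",i[:,:,::-1])
E
```

```text
t: 5.8
tcp_pos: [0.45, 0.1453, 0.3523]
ee_rot: [-3.141, 0.008, -2.954]
ft_force: [1.6, 0.4, 0.1]
opening: 0.999
gripper_force: 0.0
```

View pics/w3.png

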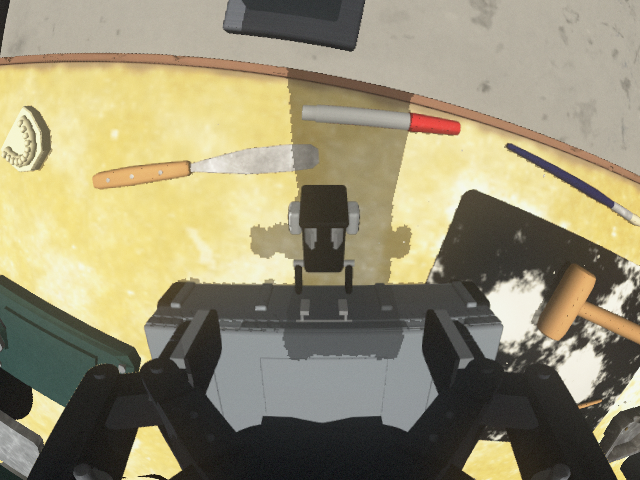

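```bash
cat >> meas.py <<'E'
print("====")
W3=L("w3","wrist")
for a,b,n in [((706,459),(93,181),"hend"),((538,495),(190,170),"junc"),((357,540),(318,157),"tip")]:
    print(n,tri([(T,t(*a)),(W3,b)]).round(4),atz(T,t(*a),.006).round(4),atz(W3,b,.006).round(4))
x,e=fit([[.015,-.107,.0065],[.002,-.006,.0065],[-.014,.108,.0063]],[(T,0,t(706,459)),(T,1,t(538,495)),(T,2,t(357,540)),(W3,0,(93,181)),(W3,1,(190,170)),(W3,2,(318,157))],0,[.43,.03,.1])
print("spat",x.round(4),e.round(1).tolist(), (Ro.from_euler("z",x[2]).as_matrix()@[.0063,-.0366,0]).round(4)[:2]+x[:2])
E
python3 meas.py | sed -n '/====/,$p'
```

```text
====
hend [ 0.4568 -0.0777  0.0114] [ 0.4571 -0.0777  0.006 ] [ 0.4586 -0.0812  0.006 ]
junc [0.4336 0.0222 0.0051] [0.4329 0.0219 0.006 ] [0.4341 0.0227 0.006 ]
tip [ 0.4055  0.1322 -0.0144] [0.4033 0.1286 0.006 ] [0.4046 0.1325 0.006 ]
spat [0.4309 0.0268 0.1151] [[0.0, -0.4], [0.3, -0.3], [-1.6, -0.6], [2.5, 0.1], [-1.8, -0.8], [-0.0, 0.1]] [ 0.44139437 -0.00876449]
```

```bash
python3 go.py .4414 -.0088 .021 -1.326
```

```text
shift [ 0.037  -0.1497  0.1738] turn -1.628 alt 1.514 tcp [0.449  0.1451 0.3498] yaw -2.954 q6 -0.01 t 5.85
```

```bash
python3 shift.py '[[0.037,-0.15,0.0,-1.628,0.5],[0.037,-0.15,0.0,-1.628,0.5],[0.037,-0.15,0.0,-1.628,0.5],[0.037,-0.15,0.0,-1.628,0.5],[0.037,-0.15,0.0,-1.628,0.5],[0.037,-0.15,0.0,-1.628,0.5],[0.037,-0.15,0.0,-1.628,0.5],[0.037,-0.15,0.0,-1.628,0.5],[0.037,-0.15,0.0,-1.628,0.5],[0.037,-0.15,0.0,-1.628,0.5],[0.037,-0.15,0.0,-1.628,0.5],[0.037,-0.15,0.0,-1.628,0.5],[0.037,-0.15,0.1,-1.628,0.5],[0.037,-0.15,0.1,-1.628,0.5],[0.037,-0.15,0.1,-1.628,0.5],[0.037,-0.15,0.1,-1.628,0.5]]' 40; python3 go.py .4414 -.0088 .021 -1.326;  python3 - <<'E'
from cell import r
from h import *
i,c=snap(r,"wrist","w4"); cv2.imwrite("pics/w4.png",i[:,:,::-1])
E
```

```text
t: 7.45
tcp_pos: [0.4384, -0.0089, 0.2461]
ee_rot: [3.136, 0.002, -1.326]
ft_force: [-0.1, -0.5, 0.4]
opening: 0.502
gripper_force: 0.0
shift [ 0.0007 -0.0033  0.0701] turn 0.0 alt -3.141 tcp [ 0.4384 -0.0089  0.2461] yaw -1.326 q6 -1.98 t 7.45
```

View pics/w4.png

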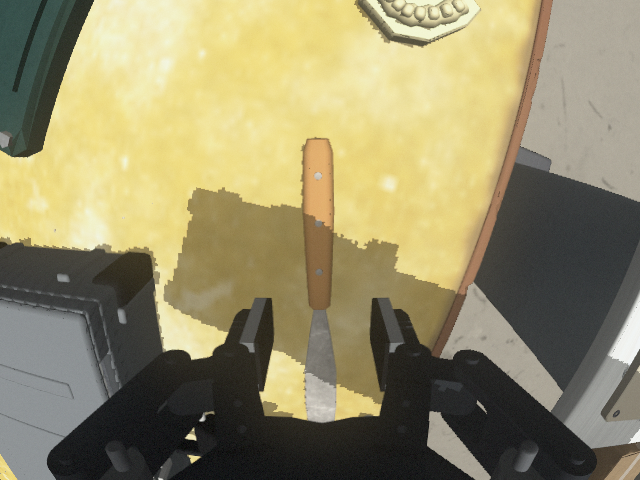

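```bash
python3 - <<'E'
from h import *
c=cam(np.load("pics/w4_wrist.npy",allow_pickle=True).item(),"wrist")
for u in [(318,139),(319,308)]: print(atz(c,u,.010).round(4))
E
python3 shift.py '[[0.0007,-0.002,0.04,0,0.5],[0.0007,-0.002,0.06,0,0.5],[0.0007,-0.002,0.07,0,0.5],[0.0007,-0.002,0.07,0,0.5],[0.0007,-0.002,0.07,0,0.5]]'
```

```text
[ 0.4575 -0.0784  0.01  ]
[0.4322 0.0212 0.01  ]
t: 8.0
tcp_pos: [0.4434, -0.0095, 0.1793]
ee_rot: [-3.139, -0.001, -1.325]
ft_force: [1.3, 0.2, 0.9]
opening: 0.499
gripper_force: 0.0
```

```bash
python3 shift.py '[[0,0,0.003,0,0.4],[0,0,0.004,0,0],[0,0,0.004,0,0],[0,0,0.004,0,0],[0,0,0.004,0,0],[0,0,0.004,0,0],[0,0,0.004,0,0],[0,0,0.004,0,0]]' 40; python3 shift.py '[[0,0,-0.02,0,0],[0,0,-0.05,0,0],[0,0,-0.09,0,0],[0,0,-0.09,0,0]]'; python3 go.py .4217 .0488 .09 -2.952
```

```text
t: 8.8
tcp_pos: [0.4425, -0.0094, 0.1745]
ee_rot: [-3.141, -0.001, -1.325]
ft_force: [-0.9, 0.9, 6.2]
opening: 0.172
gripper_force: 39.0
t: 9.2
tcp_pos: [0.445, -0.0097, 0.2686]
ee_rot: [-3.132, -0.004, -1.325]
ft_force: [1.3, -0.6, -0.6]
opening: 0.175
gripper_force: 38.9
shift [-0.0625  0.0086  0.0232] turn 1.627 alt -1.515 tcp [ 0.445  -0.0097  0.2686] yaw -1.325 q6 -1.98 t 9.2
```

```bash
python3 go.py .3624 .0373 .15 -2.9526
```

```text
shift [-0.0655  0.0683 -0.0374] turn 1.627 alt -1.514 tcp [ 0.445  -0.0097  0.2686] yaw -1.325 q6 -1.98 t 9.2
```

```bash
python3 shift.py '[[0.0,0.068,-0.037,0,0],[-0.0,0.068,-0.037,0,0],[-0.0655,0.068,-0.037,1.627,0],[-0.0655,0.068,-0.037,1.627,0],[-0.0655,0.068,-0.037,1.627,0],[-0.0655,0.068,-0.037,1.627,0],[-0.0655,0.068,-0.037,1.627,0],[-0.0655,0.068,-0.037,1.627,0],[-0.0655,0.068,-0.037,1.627,0],[-0.0655,0.068,-0.037,1.627,0],[-0.0655,0.068,-0.037,1.627,0],[-0.0655,0.068,-0.037,1.627,0],[-0.0655,0.068,-0.037,1.627,0],[-0.0655,0.068,-0.037,1.627,0],[-0.0655,0.068,-0.037,1.627,0]]'; python3 go.py .3624 .0373 .088 -2.9526
```

```text
t: 10.7
tcp_pos: [0.36, 0.0377, 0.3002]
ee_rot: [3.141, -0.001, -2.949]
ft_force: [-0.5, -0.4, -0.7]
opening: 0.167
gripper_force: 39.0
shift [-0.0023 -0.0009  0.0572] turn 0.003 alt -3.138 tcp [0.36   0.0377 0.3002] yaw -2.949 q6 -0.27 t 10.7
```

```bash
python3 shift.py '[[0,0,0.03,0,0],[-0.002,-0.001,0.057,0,0],[-0.002,-0.001,0.057,0,0],[-0.002,-0.001,0.057,0,0]]'
python3 - <<'E'
from cell import r
from h import *
i,c=snap(r,"wrist","w5"); j,s=snap(r,"scene","s5"); k,tt=snap(r,"top","t5")
up=lambda m,x,y,w,h,f: cv2.resize(m[y:y+h,x:x+w,::-1],None,fx=f,fy=f,interpolation=2)
o=np.zeros((600,800,3),np.uint8)
o[:,:400]=up(j,255,240,100,150,4); o[:300,400:]=up(k,200,220,133,100,3)[:300,:400] if 0 else cv2.resize(up(k,200,220,133,100,3),(400,300)); o[300:,400:]=cv2.resize(i[:,:,::-1],(400,300))
cv2.imwrite("pics/m5.png",o)
E
```

```text
t: 11.1
tcp_pos: [0.3621, 0.0371, 0.2436]
ee_rot: [3.141, -0.002, -2.951]
ft_force: [0.8, 0.8, -0.6]
opening: 0.167
gripper_force: 39.1
```

View pics/m5.png

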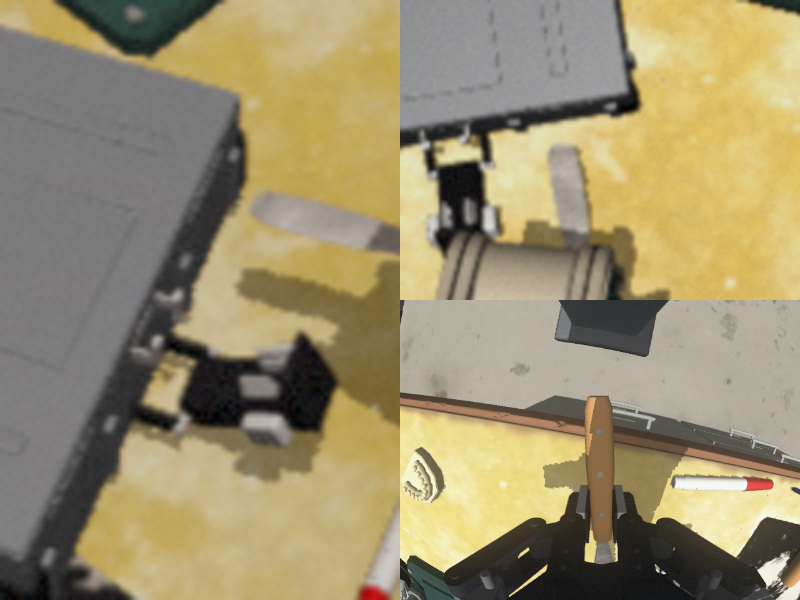

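```bash
cat > tipc.py <<'E'
from meas import *
print("####")
T5,S5=L("t5","top"),L("s5","scene")
gt=lambda x,y:g(x-400,y,200,220,3); gs=lambda x,y:g(x,y,255,240,4)
C=lambda p:(Ro.from_euler("z",.189).as_matrix().T@(np.array(p)-[.593,.1731,.0035])).round(4)
for a,b in [((562,147),(253,203))]:
    p=tri([(T5,gt(*a)),(S5,gs(*b))]); print(p.round(4),C(p), C(atz(T5,gt(*a),.075)),C(atz(S5,gs(*b),.075)))
# same cams: lid front-right corner, for relative check
p=tri([(T5,gt(636,97)),(S5,gs(240,95))]); print("corner",p.round(4),C(p))
E
python3 tipc.py | sed -n '/####/,$p'
```

```text
####
[0.5084 0.0676 0.0727] [-0.1029 -0.0877  0.0692] [-0.1051 -0.0882  0.0715] [-0.1016 -0.0861  0.0715]
corner [0.5486 0.0122 0.0803] [-0.0738 -0.1497  0.0768]
```

```bash
python3 shift.py '[[-0.015,0,0,0,0],[-0.03,0,0,0,0],[-0.036,0,0,0,0],[-0.042,0,0,0,0],[-0.042,0,0,0,0]]'
```

```text
t: 11.75
tcp_pos: [0.4048, 0.0451, 0.2439]
ee_rot: [-3.141, 0.001, -2.952]
ft_force: [0.9, -0.6, -0.1]
opening: 0.171
gripper_force: 39.1
```

```bash
python3 shift.py '[[-0.004,0,0,0,0],[-0.008,0,0.001,0,0],[-0.012,0,0.001,0,0],[-0.016,0,0.001,0,0],[-0.016,0,0.001,0,0]]'
```

```text
t: 12.25
tcp_pos: [0.42, 0.048, 0.2429]
ee_rot: [-3.141, 0.001, -2.952]
ft_force: [0.5, -0.8, -0.3]
opening: 0.171
gripper_force: 39.1
```

```bash
python3 shift.py '[[-0.001,0,0.003,0,0],[-0.001,0,0.006,0,0],[-0.001,0,0.009,0,0],[-0.001,0,0.012,0,0],[-0.001,0,0.012,0,0]]'
```

```text
t: 12.75
tcp_pos: [0.4206, 0.0483, 0.2306]
ee_rot: [3.141, 0.001, -2.952]
ft_force: [1.0, 1.8, 3.2]
opening: 0.168
gripper_force: 39.3
```

```bash
python3 shift.py '[[-0.001,0,0.003,0,0],[-0.001,0,0.006,0,0],[-0.001,0,0.009,0,0],[-0.001,0,0.012,0,0],[-0.001,0,0.012,0,0]]'
```

```text
t: 13.25
tcp_pos: [0.4219, 0.0484, 0.2187]
ee_rot: [3.142, 0.002, -2.952]
ft_force: [1.4, 2.0, 2.6]
opening: 0.165
gripper_force: 40.1
```

```bash
python3 shift.py '[[-0.001,0,0.003,0,0],[-0.001,0,0.006,0,0],[-0.001,0,0.009,0,0],[-0.001,0,0.012,0,0],[-0.001,0,0.012,0,0]]'
python3 - <<'E'
from cell import r
from h import *
j,s=snap(r,"scene","s6")
a=cv2.imread("pics/s5_raw.png")[:,:,::-1]
d=np.abs(a.astype(int)-j).sum(2)[230:390,180:300]; print((d>60).sum()); cv2.imwrite("pics/m6.png",np.hstack([cv2.resize(j[230:390,180:320,::-1],None,fx=3,fy=3)]))
E
```

```text
t: 13.75
tcp_pos: [0.4216, 0.0484, 0.2059]
ee_rot: [-3.141, -0.002, -2.953]
ft_force: [-0.7, -0.6, 1.9]
opening: 0.17
gripper_force: 38.9
1869
```

```bash
python3 shift.py '[[0,0,0,0,0],[0,0,0,0,0],[0,0,0,0,0],[0,0,0,0,0],[0,0,0,0,0],[0,0,0,0,0],[0,0,0,0,0],[0,0,0,0,0],[0,0,0,0,0],[0,0,0,0,0],[0,0,0,0,0],[0,0,0,0,0],[0,0,0,0,0],[0,0,0,0,0],[0,0,0,0,0]]' | tail -3
python3 - <<'E'
from cell import r
from h import *
j,s=snap(r,"scene","s7")
a=cv2.imread("pics/s6_raw.png")[:,:,::-1]
d=np.abs(a.astype(int)-j).sum(2)[200:390,150:330]; print((d>60).sum()); cv2.imwrite("pics/m7.png",cv2.resize(j[120:420,130:430,::-1],None,fx=2,fy=2))
E
```

```text
ft_force: [-0.9, -0.0, 0.6]
opening: 0.171
gripper_force: 39.0
8171
```

View pics/m7.png

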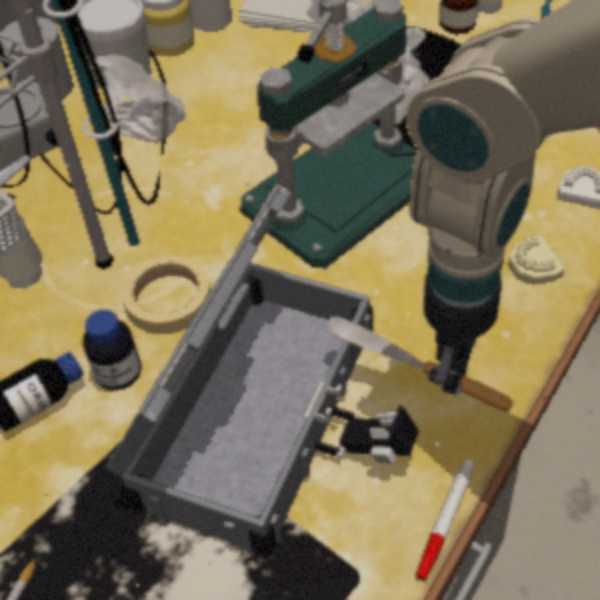

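```bash
python3 go.py .4414 -.039 .13 -1.326
```

```text
shift [-0.0023 -0.0896 -0.0783] turn -1.626 alt 1.515 tcp [0.4223 0.0486 0.2067] yaw -2.952 q6 -0.23 t 15.35
```

```bash
python3 shift.py '[[0.01,0,-0.02,0,0],[0.04,0,-0.06,0,0],[0.06,0,-0.08,0,0],[0.06,-0.03,-0.08,0,0],[-0.002,-0.09,-0.078,-1.626,0],[-0.002,-0.09,-0.078,-1.626,0],[-0.002,-0.09,-0.078,-1.626,0],[-0.002,-0.09,-0.078,-1.626,0],[-0.002,-0.09,-0.078,-1.626,0],[-0.002,-0.09,-0.078,-1.626,0],[-0.002,-0.09,-0.078,-1.626,0],[-0.002,-0.09,-0.078,-1.626,0],[-0.002,-0.09,-0.078,-1.626,0],[-0.002,-0.09,-0.078,-1.626,0],[-0.002,-0.09,-0.078,-1.626,0],[-0.002,-0.09,-0.078,-1.626,0]]'; python3 go.py .4414 -.039 .021 -1.326
```

```text
t: 16.95
tcp_pos: [0.4414, -0.0395, 0.2847]
ee_rot: [-3.141, -0.0, -1.327]
ft_force: [-0.9, 0.0, -1.1]
opening: 0.17
gripper_force: 39.3
shift [-5.000e-04 -1.000e-04  1.087e-01] turn -0.001 alt 3.141 tcp [ 0.4414 -0.0395  0.2847] yaw -1.327 q6 -2.05 t 16.95
```

```bash
python3 shift.py '[[0,0,0.04,0,0],[0,0,0.075,0,0],[0,0,0.085,0,0],[0,0,0.09,0,0],[0,0,0.095,0,0],[0,0,0.1,0,0],[0,0,0.104,0,0],[0,0,0.108,0,0],[0,0,0.108,0,0],[0,0,0.108,0,0]]'
```

```text
t: 17.95
tcp_pos: [0.4418, -0.0395, 0.1772]
ee_rot: [-3.14, -0.001, -1.326]
ft_force: [1.6, 2.6, 2.6]
opening: 0.17
gripper_force: 39.6
```

```bash
python3 shift.py '[[0,0,0.001,0,0.25],[0,0,0.001,0,0.4],[0,0,0.001,0,0.5],[0,0,0,0,0.5],[0,0,-0.03,0,0.5],[0,0,-0.08,0,0.5],[0,0,-0.13,0,0.5],[0,0,-0.17,0,1],[0,0,-0.17,0,1]]';python3 go.py .41 -.19 .19 -1.326;  python3 - <<'E'
from cell import r
from h import *
i,c=snap(r,"wrist","w8"); j,s=snap(r,"top","t8"); k,_=snap(r,"scene","s8")
o=np.zeros((600,800,3),np.uint8)
o[:300,:400]=cv2.resize(i[:,:,::-1],(400,300)); 
o[:300,400:]=cv2.resize(j[180:330,140:340,::-1],(400,300)); o[300:,:400]=cv2.resize(k[180:330,290:490,::-1],(400,300),interpolation=2);o[300:,400:]=cv2.resize(j[270:345,335:435,::-1],(400,300),interpolation=2)
cv2.imwrite("pics/m8.png",o)
E
```

```text
t: 18.85
tcp_pos: [0.4439, -0.0401, 0.3531]
ee_rot: [-3.13, -0.006, -1.326]
ft_force: [1.8, 0.1, 0.2]
opening: 0.823
gripper_force: 0.0
shift [0.1372 0.0693 0.0082] turn -0.0 alt 3.141 tcp [ 0.4439 -0.0401  0.3531] yaw -1.326 q6 -2.05 t 18.85
```

View pics/m8.png

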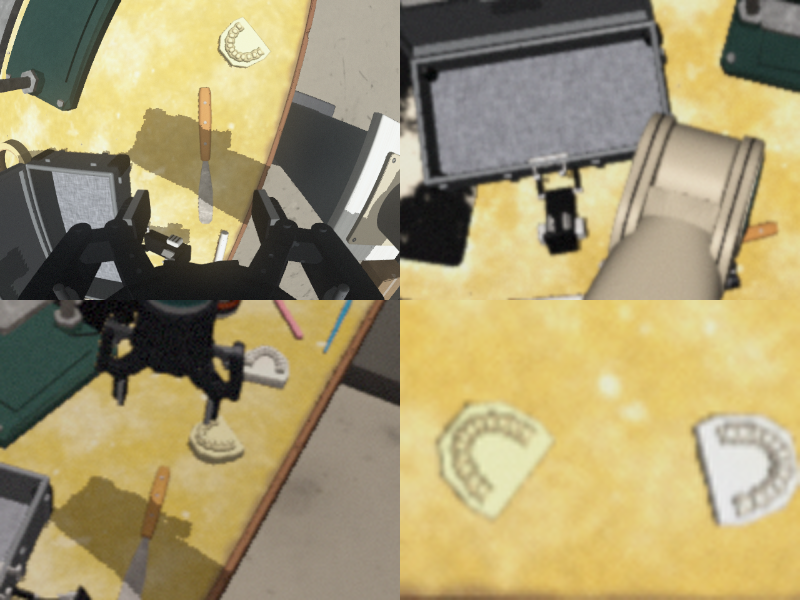

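```bash
cat > cst.py <<'E'
from h import *
L=lambda n,k: cam(np.load(f"pics/{n}_{k}.npy",allow_pickle=True).item(),k)
T=L("t8","top"); f=lambda x,y:np.array([(x-400+.5)/4-.5+335,(y-300+.5)/4-.5+270])
for a,b in [((553,438),(495,520)),((698,425),(720,523))]:
    p,q=atz(T,f(*a),.015),atz(T,f(*b),.015); d=(q-p)[:2]; n=np.array([-d[1],d[0]])/np.hypot(*d); m=(p+q)[:2]/2
    print(p.round(4),q.round(4),np.hypot(*d).round(4),"ctr",(m+.027*n).round(4),(m-.027*n).round(4),"ang",np.arctan2(n[1],n[0]).round(3))
E
python3 cst.py; python3 go.py .4278 -.1727 .1 2.529
```

```text
[ 0.4369 -0.2128  0.015 ] [ 0.3879 -0.1792  0.015 ] 0.0594 ctr [ 0.3972 -0.2183] [ 0.4277 -0.1737] ang -2.172
[ 0.4469 -0.2985  0.015 ] [ 0.3898 -0.3114  0.015 ] 0.0585 ctr [ 0.4243 -0.3313] [ 0.4124 -0.2786] ang -1.349
shift [0.1262 0.0448 0.0912] turn 2.428 alt -0.714 tcp [ 0.4408 -0.0394  0.3462] yaw -1.327 q6 -2.05 t 19.0
```

```bash
python3 shift.py '[[0.127,0.045,0.05,2.42,0.85],[0.127,0.045,0.05,2.42,0.85],[0.127,0.045,0.05,2.42,0.85],[0.127,0.045,0.05,2.42,0.85],[0.127,0.045,0.05,2.42,0.85],[0.127,0.045,0.05,2.42,0.85],[0.127,0.045,0.05,2.42,0.85],[0.127,0.045,0.05,2.42,0.85],[0.127,0.045,0.05,2.42,0.85],[0.127,0.045,0.05,2.42,0.85],[0.127,0.045,0.05,2.42,0.85],[0.127,0.045,0.05,2.42,0.85],[0.127,0.045,0.05,2.42,0.85],[0.127,0.045,0.05,2.42,0.85],[0.127,0.045,0.05,2.42,0.85],[0.127,0.045,0.05,2.42,0.85],[0.127,0.045,0.05,2.42,0.85],[0.127,0.045,0.05,2.42,0.85]]';python3 go.py .4278 -.1732 .015 2.537;python3 - <<'E'
from cell import r
from h import *
i,c=snap(r,"wrist","w9"); cv2.imwrite("pics/w9.png",i[:,:,::-1])
E
```

```text
t: 20.8
tcp_pos: [0.4275, -0.1731, 0.295]
ee_rot: [-3.141, -0.004, 2.539]
ft_force: [-0.1, 0.6, -0.4]
opening: 0.852
gripper_force: 0.0
shift [-0.0008  0.0002  0.125 ] turn 0.002 alt -3.139 tcp [ 0.4275 -0.1731  0.295 ] yaw 2.539 q6 0.08 t 20.8
```

View pics/w9.png

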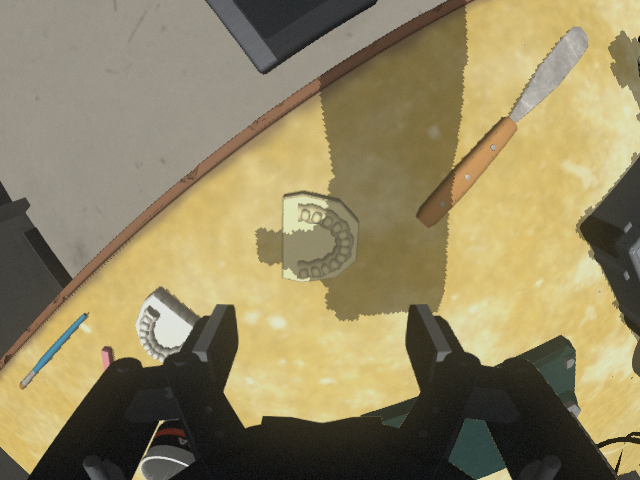

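Run:
```python
from h import *
c=cam(np.load("pics/w9_wrist.npy",allow_pickle=True).item(),"wrist")
p,q=atz(c,(284,197),.015),atz(c,(284,281),.015); d=(q-p)[:2]; n=np.array([-d[1],d[0]])/np.hypot(*d);m=(p+q)[:2]/2
print(p.round(4),q.round(4),np.hypot(*d),(m+.027*n).round(4),(m-.027*n).round(4),n)
p,q=atz(c,(163,289),.015),atz(c,(200,318),.015);print("white",p,q)
```

```text
[ 0.3886 -0.1773  0.015 ] [ 0.4392 -0.2145  0.015 ] 0.06281005612250569 [ 0.4299 -0.1742] [ 0.3979 -0.2177] [0.59223604 0.80576452]
white [ 0.3911398  -0.30037254  0.015     ] [ 0.42769274 -0.29112015  0.015     ]
```

```bash
python3 shift.py '[[-0.001,0,0.05,0,0.85],[-0.001,0,0.09,0,0.85],[-0.001,0,0.115,0,0.85],[-0.001,0,0.123,0,0.85],[-0.001,0,0.123,0,0.85]]'; python3 shift.py '[[0,0,0.001,0,0.3],[0,0,0.001,0,0.3],[0,0,0.001,0,0.3],[0,0,0.001,0,0.3],[0,0,0.001,0,0.3],[0,0,0.001,0,0.3],[0,0,0.001,0,0.3],[0,0,0.001,0,0.3]]' 30
```

```text
t: 21.35
tcp_pos: [0.4284, -0.1737, 0.1726]
ee_rot: [-3.141, -0.003, 2.538]
ft_force: [0.7, 0.1, -0.2]
opening: 0.85
gripper_force: 0.0
t: 22.15
tcp_pos: [0.4301, -0.1747, 0.1741]
ee_rot: [3.141, 0.003, 2.537]
ft_force: [0.7, 1.0, 6.1]
opening: 0.621
gripper_force: 32.9
```

```bash
python3 shift.py '[[0,0,-0.03,0,0.3],[0,0,-0.07,0,0.3],[0,0,-0.11,0,0.3],[0,0,-0.14,0,0.3],[0,0,-0.14,0,0.3]]';python3 go.py .46 .08 .16 -2.952;python3 go.py .5788 .2314 .16 -2.952
```

```text
t: 22.65
tcp_pos: [0.431, -0.1752, 0.3176]
ee_rot: [3.141, 0.01, 2.537]
ft_force: [0.6, -0.3, -0.2]
opening: 0.622
gripper_force: 32.2
shift [0.1212 0.2264 0.0016] turn -0.794 alt 2.347 tcp [ 0.431  -0.1752  0.3176] yaw 2.537 q6 0.08 t 22.65
shift [0.1096 0.4185 0.0019] turn -0.794 alt 2.347 tcp [ 0.431  -0.1752  0.3176] yaw 2.537 q6 0.08 t 22.65
```

```bash
python3 shift.py '[[0.12,0.226,0,-0.794,0.3],[0.12,0.226,0,-0.794,0.3],[0.12,0.226,0,-0.794,0.3],[0.12,0.226,0,-0.794,0.3],[0.12,0.226,0,-0.794,0.3],[0.11,0.418,0,-0.794,0.3],[0.11,0.418,0,-0.794,0.3],[0.11,0.418,0,-0.794,0.3],[0.11,0.418,0,-0.794,0.3],[0.11,0.418,0,-0.794,0.3],[0.11,0.418,0,-0.794,0.3],[0.11,0.418,0,-0.794,0.3],[0.11,0.418,0,-0.794,0.3]]';python3 go.py .5788 .2314 .0345 -2.952
```

```text
t: 23.95
tcp_pos: [0.5753, 0.2311, 0.3122]
ee_rot: [-3.141, -0.002, -2.954]
ft_force: [0.6, -0.6, -1.1]
opening: 0.62
gripper_force: 32.2
shift [-0.0037 -0.0004  0.1227] turn -0.002 alt 3.14 tcp [0.5753 0.2311 0.3122] yaw -2.954 q6 0.09 t 23.95
```

```bash
python3 shift.py '[[-0.003,0,0.04,0,0.3],[-0.003,0,0.08,0,0.3],[-0.003,0,0.1,0,0.3],[-0.003,0,0.11,0,0.3],[-0.003,0,0.116,0,0.3],[-0.003,0,0.12,0,0.3],[-0.003,0,0.122,0,0.3],[-0.003,0,0.122,0,0.3]]'
```

```text
t: 24.75
tcp_pos: [0.5798, 0.2329, 0.1917]
ee_rot: [3.141, 0.002, -2.952]
ft_force: [-0.6, 0.1, -0.9]
opening: 0.622
gripper_force: 32.2
```

```bash
python3 shift.py '[[0,0,0.002,0,0.3],[0,0,0.003,0,0.3],[0,0,0.003,0,0.3]]'; python3 shift.py '[[0,0,0,0,0.7],[0,0,0,0,0.85],[0,0,0,0,0.85],[0,0,-0.03,0,0.85],[0,0,-0.08,0,0.85],[0,0,-0.13,0,0.85],[0,0,-0.13,0,0.85]]'; python3 go.py .4243 -.332 .14 -2.92
```

```text
t: 25.05
tcp_pos: [0.5797, 0.233, 0.1887]
ee_rot: [3.142, 0.001, -2.952]
ft_force: [-1.8, -0.4, 4.0]
opening: 0.619
gripper_force: 32.7
t: 25.75
tcp_pos: [0.5825, 0.2338, 0.3263]
ee_rot: [3.14, 0.015, -2.952]
ft_force: [1.3, -0.2, 0.6]
opening: 0.851
gripper_force: 0.0
shift [ 0.2623 -0.526   0.0265] turn -0.032 alt 3.109 tcp [0.5825 0.2338 0.3263] yaw -2.952 q6 0.09 t 25.75
```

```bash
python3 shift.py '[[0.147,-0.13,0.0,0,0.85],[0.147,-0.13,0.0,0,0.85],[0.147,-0.13,0.0,0,0.85],[0.147,-0.13,0.0,0,0.85],[0.262,-0.526,0.026,-0.032,0.85],[0.262,-0.526,0.026,-0.032,0.85],[0.262,-0.526,0.026,-0.032,0.85],[0.262,-0.526,0.026,-0.032,0.85],[0.262,-0.526,0.026,-0.032,0.85],[0.262,-0.526,0.026,-0.032,0.85],[0.262,-0.526,0.026,-0.032,0.85],[0.262,-0.526,0.026,-0.032,0.85],[0.262,-0.526,0.026,-0.032,0.85],[0.262,-0.526,0.026,-0.032,0.85],[0.262,-0.526,0.026,-0.032,0.85]]';python3 go.py .4243 -.332 .018 -2.92;python3 - <<'E'
from cell import r
from h import *
i,c=snap(r,"wrist","w10"); j,s=snap(r,"top","t10")
o=np.zeros((480,800,3),np.uint8); o[:,:400]=cv2.resize(i[120:360,200:400,::-1],(400,480),interpolation=2);
o[:240,400:]=cv2.resize(j[285:345,395:495,::-1],(400,240),interpolation=2); o[240:,400:]=cv2.resize(j[180:300,140:340,::-1],(400,240),interpolation=2)
cv2.imwrite("pics/m10.png",o)
E
```

```text
t: 27.25
tcp_pos: [0.4205, -0.332, 0.2911]
ee_rot: [3.139, -0.001, -2.92]
ft_force: [-0.2, -0.2, 0.4]
opening: 0.847
gripper_force: 0.0
shift [-0.0038 -0.0011  0.1181] turn -0.0 alt 3.141 tcp [ 0.4205 -0.332   0.2911] yaw -2.92 q6 -1.01 t 27.25
```

View pics/m10.png

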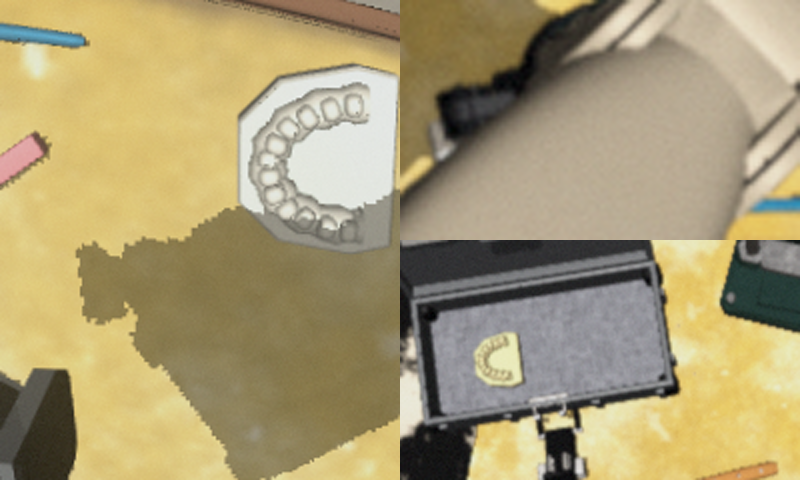

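Run:
```python
from h import *
c=cam(np.load("pics/w10_wrist.npy",allow_pickle=True).item(),"wrist")
im=cv2.imread("pics/w10_raw.png").astype(int)
hsv=cv2.cvtColor(im.astype(np.uint8),cv2.COLOR_BGR2HSV)
m=((hsv[:,:,1]<60)&(hsv[:,:,2]>85)).astype(np.uint8); m[:140]=0;m[260:]=0;m[:,:300]=0;m[:,430:]=0
n,l,st,ce=cv2.connectedComponentsWithStats(m); k=1+np.argmax(st[1:,4]); print(st[k])
mm=(l==k); 
for y in range(150,252,6):
    xs=np.where(mm[y])[0]; print(y,(xs.min(),xs.max()) if len(xs) else None,end="; ")
W=np.array([atz(c,(x,y),.015)[:2] for y,x in zip(*np.where(mm))])
print(W.min(0),W.max(0)); rc=cv2.minAreaRect((W*1000).astype(np.float32)); print(rc)
```

```text
[ 319  152   81   95 6473]
150 None; 156 (np.int64(351), np.int64(394)); 162 (np.int64(335), np.int64(398)); 168 (np.int64(329), np.int64(398)); 174 (np.int64(323), np.int64(398)); 180 (np.int64(319), np.int64(398)); 186 (np.int64(319), np.int64(397)); 192 (np.int64(319), np.int64(397)); 198 (np.int64(319), np.int64(397)); 204 (np.int64(319), np.int64(396)); 210 (np.int64(319), np.int64(396)); 216 (np.int64(319), np.int64(396)); 222 (np.int64(321), np.int64(395)); 228 (np.int64(327), np.int64(395)); 234 (np.int64(333), np.int64(395)); 240 (np.int64(339), np.int64(394)); 246 (np.int64(370), np.int64(380)); [ 0.35323613 -0.34310869] [ 0.41847392 -0.28196972]
((387.9810485839844, -314.0007019042969), (65.6109848022461, 53.28799819946289), 12.590129852294922)
```

```bash
python3 go.py .388 -.314 .018 -2.922
```

```text
shift [0.0281 0.0239 0.1184] turn 0.003 alt -3.138 tcp [ 0.4208 -0.3312  0.2914] yaw -2.919 q6 -1.01 t 27.35
```

```bash
python3 shift.py '[[0.028,0.024,0,0,0.9],[0.028,0.024,0.04,0,0.9],[0.028,0.024,0.07,0,0.9],[0.028,0.024,0.07,0,0.9]]'; python3 go.py .388 -.314 .018 -2.922;  python3 - <<'E'
from cell import r
from h import *
i,c=snap(r,"wrist","w11")
hsv=cv2.cvtColor(i,cv2.COLOR_RGB2HSV)
m=((hsv[:,:,1]<60)&(hsv[:,:,2]>85)).astype(np.uint8); m[:140]=0;m[300:]=0;m[:,:255]=0;m[:,390:]=0
n,l,st,ce=cv2.connectedComponentsWithStats(m); k=1+np.argmax(st[1:,4]); print(st[k])
W=np.array([atz(c,(x,y),.015)[:2] for y,x in zip(*np.where(l==k))]); print(cv2.minAreaRect((W*1000).astype(np.float32)))
E
```

```text
t: 27.75
tcp_pos: [0.3864, -0.312, 0.2183]
ee_rot: [3.134, -0.004, -2.918]
ft_force: [-0.9, 0.8, -0.7]
opening: 0.901
gripper_force: 0.0
shift [-0.0013 -0.0027  0.0453] turn 0.004 alt -3.138 tcp [ 0.3864 -0.312   0.2183] yaw -2.918 q6 -1.03 t 27.75
[ 262  220  109   80 7509]
((374.1976318359375, -317.1778259277344), (42.549766540527344, 53.853599548339844), 12.700285911560059)
```

```bash
python3 shift.py '[[-0.001,-0.002,0.03,0,0.9],[-0.001,-0.002,0.043,0,0.9],[-0.001,-0.002,0.044,0,0.9],[-0.001,-0.002,0.044,0,0.9]]'; python3 shift.py '[[0,0,0,0,0.3],[0,0,0,0,0.3],[0,0,0,0,0.3],[0,0,0,0,0.3],[0,0,0,0,0.3],[0,0,0,0,0.3],[0,0,0,0,0.3],[0,0,0,0,0.3]]' 30
```

```text
t: 28.2
tcp_pos: [0.39, -0.3175, 0.1784]
ee_rot: [-3.141, 0.0, -2.92]
ft_force: [0.2, 1.2, 0.2]
opening: 0.905
gripper_force: 0.0
t: 29.0
tcp_pos: [0.3902, -0.3179, 0.1791]
ee_rot: [-3.14, 0.001, -2.92]
ft_force: [-0.5, 1.4, 6.9]
opening: 0.619
gripper_force: 31.5
```

```bash
python3 shift.py '[[0,0,-0.03,0,0.3],[0,0,-0.07,0,0.3],[0,0,-0.11,0,0.3],[0,0,-0.14,0,0.3],[0,0,-0.14,0,0.3]]';python3 go.py .46 .0 .163 -2.952;python3 go.py .6014 .1136 .163 -2.952
```

```text
t: 29.5
tcp_pos: [0.3913, -0.3193, 0.3232]
ee_rot: [-3.132, 0.006, -2.92]
ft_force: [1.1, -0.2, -0.6]
opening: 0.618
gripper_force: 32.6
shift [-0.137   0.2965  0.0031] turn 0.032 alt -3.11 tcp [ 0.3913 -0.3193  0.3232] yaw -2.92 q6 -1.03 t 29.5
shift [-0.2999  0.3763  0.0033] turn 0.032 alt -3.11 tcp [ 0.3913 -0.3193  0.3232] yaw -2.92 q6 -1.03 t 29.5
```

```bash
python3 shift.py '[[-0.159,0.394,0,0.032,0.3],[-0.159,0.394,0,0.032,0.3],[-0.159,0.394,0,0.032,0.3],[-0.159,0.394,0,0.032,0.3],[-0.159,0.394,0,0.032,0.3],[-0.159,0.394,0,0.032,0.3],[-0.159,0.394,0,0.032,0.3],[-0.159,0.394,0,0.032,0.3],[-0.159,0.394,0,0.032,0.3],[-0.3,0.376,0,0.032,0.3],[-0.3,0.376,0,0.032,0.3],[-0.3,0.376,0,0.032,0.3],[-0.3,0.376,0,0.032,0.3],[-0.3,0.376,0,0.032,0.3],[-0.3,0.376,0,0.032,0.3]]';python3 go.py .6014 .1136 .0395 -2.952
```

```text
t: 31.0
tcp_pos: [0.5986, 0.115, 0.3165]
ee_rot: [3.141, -0.003, -2.953]
ft_force: [-0.1, 0.3, -1.0]
opening: 0.618
gripper_force: 32.6
shift [-0.0029 -0.0019  0.122 ] turn -0.001 alt 3.141 tcp [0.5986 0.115  0.3165] yaw -2.953 q6 -0.11 t 31.0
```

```bash
python3 shift.py '[[-0.002,-0.002,0.04,0,0.3],[-0.002,-0.002,0.08,0,0.3],[-0.002,-0.002,0.1,0,0.3],[-0.002,-0.002,0.11,0,0.3],[-0.002,-0.002,0.117,0,0.3],[-0.002,-0.002,0.121,0,0.3],[-0.002,-0.002,0.122,0,0.3],[-0.002,-0.002,0.122,0,0.3]]'
```

```text
t: 31.8
tcp_pos: [0.6028, 0.1136, 0.1968]
ee_rot: [-3.141, 0.002, -2.952]
ft_force: [-0.8, 0.8, -1.3]
opening: 0.619
gripper_force: 32.5
```

```bash
python3 shift.py '[[0,0,0.002,0,0.3],[0,0,0.004,0,0.3],[0,0,0.004,0,0.3]]'
```

```text
t: 32.1
tcp_pos: [0.6029, 0.1136, 0.1936]
ee_rot: [-3.141, 0.002, -2.952]
ft_force: [-2.0, 0.2, 7.7]
opening: 0.619
gripper_force: 33.4
```

```bash
python3 shift.py '[[0,0,0,0,0.7],[0,0,0,0,0.85],[0,0,0,0,0.85],[0,0,-0.03,0,0.85],[0,0,-0.08,0,0.85],[0,0,-0.13,0,0.85],[0,0,-0.18,0,0],[0,0,-0.23,0,0],[0,0,-0.245,0,0],[0,0,-0.245,0,0],[0,0,-0.245,0,0]]' 40; python3 go.py .738 .2009 .28 -2.952
python3 - <<'E'
from cell import r
from h import *
i,c=snap(r,"top","t12"); k,_=snap(r,"scene","s12")
o=np.hstack([cv2.resize(i[130:330,130:330,::-1],(400,400),interpolation=2),cv2.resize(k[120:420,120:420,::-1],(400,400))]); cv2.imwrite("pics/m12.png",o)
E
```

```text
t: 33.2
tcp_pos: [0.6018, 0.1135, 0.4351]
ee_rot: [3.141, -0.002, -2.952]
ft_force: [0.9, -0.0, -0.5]
opening: 0.007
gripper_force: 0.0
shift [-0.1502  0.0602 -0.0002] turn -0.0 alt 3.141 tcp [0.6018 0.1135 0.4351] yaw -2.952 q6 -0.11 t 33.2
```

```bash
python3 - <<'E'
from h import *
c=cam(np.load("pics/t12_top.npy",allow_pickle=True).item(),"top"); im=cv2.imread("pics/t12_raw.png"); g=im.mean(2)
for y in (.06,-.06):
  row=[]
  for x in np.arange(-.05,.05,.008):
    P=Ro.from_euler("z",.189).as_matrix()@[x,y,.026]+[.593,.1731,.0035]; u,v=proj(c,P)[0].round().astype(int); row.append(im[v,u].tolist())
  print(y,row)
E
python3 shift.py '[[-0.05,0.06,0,0,0],[-0.1,0.06,0,0,0],[-0.15,0.06,0,0,0],[-0.15,0.06,0,0,0],[-0.15,0.06,0,0,0]]'; python3 go.py .7354 .2004 .178 -2.952
```

```text
0.06 [[156, 181, 194], [159, 184, 196], [156, 182, 195], [155, 180, 192], [156, 180, 195], [157, 180, 194], [158, 182, 197], [159, 182, 198], [159, 182, 198], [160, 182, 197], [157, 179, 196], [153, 178, 193], [156, 180, 195]]
-0.06 [[82, 76, 76], [76, 73, 75], [74, 77, 78], [100, 110, 114], [100, 110, 116], [120, 131, 138], [120, 131, 137], [121, 132, 139], [90, 99, 105], [96, 104, 110], [88, 87, 89], [76, 72, 72], [72, 67, 66]]
t: 33.8
tcp_pos: [0.7402, 0.2014, 0.4312]
ee_rot: [3.142, -0.006, -2.952]
ft_force: [-0.3, -0.5, -0.1]
opening: -0.002
gripper_force: 0.0
shift [ 0.0043 -0.0001  0.0983] turn 0.0 alt -3.142 tcp [0.7402 0.2014 0.4312] yaw -2.952 q6 -0.01 t 33.8
```

```bash
python3 - <<'E'
from cell import r
from h import *
for n in("top","scene"):
  i,c=snap(r,n,"z13"+n)
  for y in (.06,-.06):
    row=[]
    for x in np.arange(-.045,.05,.01):
      P=Ro.from_euler("z",.189).as_matrix()@[x,y,.026]+[.593,.1731,.0035]; u,v=proj(c,P)[0].round().astype(int); row.append(i[v,u].tolist())
    print(n,y,row)
E
python3 shift.py '[[0,0,0.04,0,0],[0,0,0.08,0,0],[0.004,0,0.095,0,0],[0.004,0,0.095,0,0]]'
```

```text
top 0.06 [[77, 77, 83], [109, 99, 72], [118, 107, 77], [132, 120, 86], [142, 128, 92], [144, 132, 97], [116, 106, 78], [117, 106, 83], [80, 79, 83], [76, 76, 78]]
top -0.06 [[142, 141, 150], [123, 119, 116], [170, 162, 152], [195, 191, 180], [228, 229, 223], [228, 228, 220], [182, 173, 161], [192, 190, 181], [140, 141, 146], [135, 136, 140]]
scene 0.06 [[91, 89, 93], [108, 100, 73], [122, 110, 83], [141, 128, 98], [145, 133, 99], [146, 134, 99], [125, 112, 85], [130, 117, 89], [93, 90, 94], [89, 89, 90]]
scene -0.06 [[157, 153, 157], [140, 137, 141], [194, 190, 178], [187, 181, 171], [214, 205, 195], [214, 206, 194], [177, 169, 157], [202, 196, 186], [149, 146, 152], [149, 147, 152]]
t: 34.3
tcp_pos: [0.731, 0.1991, 0.3371]
ee_rot: [3.142, -0.01, -2.953]
ft_force: [-0.6, 0.7, 0.2]
opening: 0.001
gripper_force: 0.0
```

```bash
python3 shift.py '[[0,0,-0.03,0,0],[0.015,0,-0.03,0,0],[0.025,0,-0.033,0,0],[0.035,0,-0.035,0,0],[0.045,0,-0.035,0,0],[0.055,0,-0.035,0,0],[0.065,0,-0.035,0,0],[0.075,0,-0.035,0,0],[0.085,0,-0.035,0,0],[0.098,0,-0.031,0,0],[0.11,0,-0.027,0,0],[0.122,0,-0.02,0,0],[0.133,0,-0.014,0,0],[0.133,0,-0.014,0,0]]'; python3 go.py .593 .1731 0 -2.952
```

```text
t: 35.7
tcp_pos: [0.6013, 0.1745, 0.3542]
ee_rot: [-3.141, -0.005, -2.952]
ft_force: [0.4, -0.5, 0.9]
opening: 0.002
gripper_force: 0.5
shift [0.0073 0.0002 0.1992] turn -0.0 alt 3.141 tcp [0.6013 0.1745 0.3542] yaw -2.952 q6 -0.01 t 35.7
```

```bash
python3 shift.py '[[0.01,0,0.01,0,0],[0.02,0,0.022,0,0],[0.028,0,0.032,0,0],[0.036,0,0.042,0,0],[0.042,0,0.051,0,0],[0.047,0,0.06,0,0],[0.051,0,0.069,0,0],[0.053,0,0.076,0,0],[0.053,0,0.076,0,0]]'; python3 go.py .593 .1731 0 -2.952
```

```text
t: 36.6
tcp_pos: [0.5505, 0.1648, 0.2781]
ee_rot: [3.142, -0.004, -2.952]
ft_force: [0.6, 0.5, 1.4]
opening: -0.003
gripper_force: 0.8
shift [-0.0438  0.0002  0.1229] turn -0.0 alt 3.141 tcp [0.5505 0.1648 0.2781] yaw -2.952 q6 -0.01 t 36.6
```

```bash
python3 shift.py '[[0.008,0,0.002,0,0],[0.016,0,0.005,0,0],[0.016,0,0.01,0,0],[0.016,0,0.014,0,0],[0.016,0,0.014,0,0]]'
```

```text
t: 37.1
tcp_pos: [0.5339, 0.1616, 0.2644]
ee_rot: [3.142, -0.005, -2.952]
ft_force: [-0.5, -0.1, -0.3]
opening: -0.0
gripper_force: 0.0
```

```bash
python3 shift.py '[[0,0,0.003,0,0],[0,0,0.006,0,0],[0,0,0.006,0,0],[0,0,0.006,0,0]]'
```

```text
t: 37.5
tcp_pos: [0.535, 0.1618, 0.2605]
ee_rot: [-3.142, -0.003, -2.952]
ft_force: [-5.2, -1.2, 9.9]
opening: 0.001
gripper_force: 5.4
```

```bash
python3 shift.py '[[0,0,0.002,0,0],[0,0,0.004,0,0],[0,0,0.006,0,0],[0,0,0.006,0,0]]'
```

```text
t: 37.9
tcp_pos: [0.5347, 0.1618, 0.2564]
ee_rot: [-3.141, -0.003, -2.952]
ft_force: [-10.2, -1.6, 24.5]
opening: -0.001
gripper_force: 12.3
```

Run:
```python
from cell import r
from h import *
i,c=snap(r,"top","t14"); k,_=snap(r,"scene","s14"); w,_=snap(r,"wrist","w14")
o=np.zeros((600,800,3),np.uint8)
o[:300,:400]=cv2.resize(i[170:290,130:290,::-1],(400,300),interpolation=2); o[300:,:400]=cv2.resize(w[:,:,::-1],(400,300)); o[:,400:]=cv2.resize(k[210:450,170:330,::-1],(400,600),interpolation=2)
cv2.imwrite("pics/m14.png",o)
```

```text
(no output)
```

View pics/m14.png

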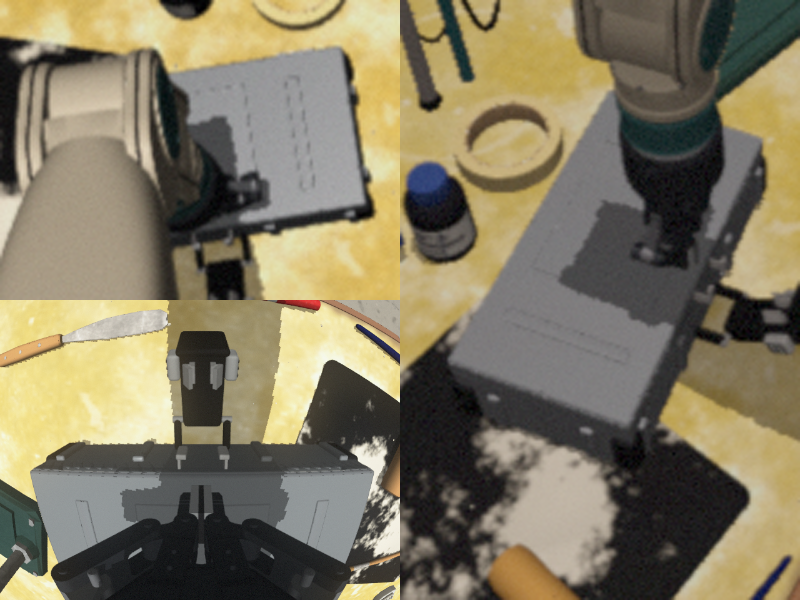

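```bash
python3 shift.py '[[0,0,-0.02,0,0],[0.01,0,-0.02,0,0],[0.01,0,-0.01,0,0],[0.01,0,0,0,0],[0.01,0,0.002,0,0],[0.01,0,0.002,0,0]]'
```

```text
t: 38.65
tcp_pos: [0.5253, 0.16, 0.2535]
ee_rot: [-3.142, -0.002, -2.952]
ft_force: [-9.3, -1.9, 29.3]
opening: 0.002
gripper_force: 14.7
```

```bash
python3 shift.py '[[0,0,0.002,0,0],[0,0,0.003,0,0],[0,0,0.003,0,0],[0,0,-0.03,0,0],[0,0,-0.08,0,0],[0.04,0,-0.12,0,0],[0.09,0,-0.12,0,0],[0.14,0,-0.12,0,0],[0.14,0,-0.12,0,0]]'
python3 - <<'E'
from cell import r
from h import *
i,c=snap(r,"top","t15"); k,_=snap(r,"scene","s15")
for n,new,b in(("t1",i,(145,190,265,250)),("s1",k,(190,245,300,370))):
    a=cv2.imread(f"pics/{n}_raw.png")[:,:,::-1]; x0,y0,x1,y1=b
    A=cv2.cvtColor(np.ascontiguousarray(a[y0:y1,x0:x1]),6).astype(np.float32);B=cv2.cvtColor(np.ascontiguousarray(new[y0:y1,x0:x1]),6).astype(np.float32)
    d=np.abs(A-B); print(n,d.mean(),(d>25).sum()); print(cv2.phaseCorrelate(A[:, :50].copy(),B[:, :50].copy()))
    for q in (np.s_[0:30],np.s_[30:60]): print(d[q].mean())
E
```

```text
t: 39.55
tcp_pos: [0.3818, 0.1327, 0.3677]
ee_rot: [3.141, -0.011, -2.952]
ft_force: [1.0, -0.1, -0.0]
opening: 0.001
gripper_force: 0.0
t1 2.4116666 0
((0.02026006057175067, -0.04326079047442022), 1.0075096556345622)
2.428611
2.3947222
s1 5.3099637 337
((0.019377312674212277, 0.5584190124135446), 0.9869761297607422)
3.73
3.710606
```

Run:
```python
from h import *
a=cv2.imread("pics/s1_raw.png",0).astype(np.float32); b=cv2.imread("pics/s15_raw.png",0).astype(np.float32)
for n,(x,y) in dict(frontleft=(260,375),backleft=(192,352),backright=(255,248),frontright=(312,264),ref_pen=(360,380),bottle=(186,300),leftmat=(235,385)).items():
    A=a[y-16:y+16,x-16:x+16];B=b[y-16:y+16,x-16:x+16]
    T=A[6:-6,6:-6]; res=cv2.matchTemplate(B,T,cv2.TM_CCOEFF_NORMED); _,m,_,loc=cv2.minMaxLoc(res); print(n,loc,round(m,3),"at0",round(float(res[6,6]),3),cv2.phaseCorrelate(A-A.mean(),B-B.mean(),cv2.createHanningWindow((32,32),cv2.CV_32F)))
```

```text
frontleft (6, 6) 0.995 at0 0.995 ((-0.05446547841529181, -0.018253353020529772), 0.9616711223497987)
backleft (6, 6) 0.997 at0 0.997 ((0.037499098565900724, 0.21205520129071687), 0.9630375388078392)
backright (6, 6) 0.998 at0 0.998 ((-0.03557461862029854, 0.08549127372133825), 1.086732235737145)
frontright (6, 6) 0.998 at0 0.998 ((0.01841394222470427, 0.1261302135737843), 1.0362961068749428)
ref_pen (9, 0) 0.932 at0 0.909 ((-0.4314907784713711, 0.011490522638435863), 0.8632736587896943)
bottle (6, 6) 0.986 at0 0.986 ((-0.04235561739993088, 0.15853141874936938), 0.9568190379068255)
leftmat (6, 6) 0.998 at0 0.998 ((0.010743018035347163, 0.0676139991650313), 1.0033905892632902)
```

```bash
python3 go.py .3966 .1355 .053 -2.952
```

```text
shift [-1.090e-02  1.000e-04  1.614e-01] turn -0.0 alt 3.141 tcp [0.3865 0.1334 0.3694] yaw -2.952 q6 -0.02 t 39.65
```

```bash
python3 shift.py '[[0,0,0.05,0,0],[0,0,0.1,0,0],[0,0,0.14,0,0],[0,0,0.16,0,0],[0,0,0.16,0,0],[-0.01,0,0.16,0,0],[-0.02,0,0.16,0,0],[-0.025,0,0.16,0,0]]'; python3 shift.py '[[-0.006,0,-0.004,0,0],[-0.012,0,-0.01,0,0],[-0.018,0,-0.015,0,0],[-0.024,0,-0.02,0,0],[-0.03,0,-0.024,0,0],[-0.036,0,-0.028,0,0],[-0.042,0,-0.03,0,0],[-0.047,0,-0.032,0,0],[-0.047,0,-0.032,0,0]]'
```

```text
t: 40.45
tcp_pos: [0.4105, 0.138, 0.2116]
ee_rot: [-3.141, -0.013, -2.952]
ft_force: [-19.2, -4.4, 16.8]
opening: 0.003
gripper_force: 10.0
t: 41.35
tcp_pos: [0.4452, 0.1451, 0.2411]
ee_rot: [-3.141, -0.041, -2.951]
ft_force: [-4.0, -1.4, 3.9]
opening: 0.001
gripper_force: 2.8
```

```bash
python3 shift.py '[[-0.005,0,0,0,0],[-0.01,0,0,0,0],[-0.015,0,0.001,0,0],[-0.02,0,0.001,0,0],[-0.02,0,0.001,0,0]]'
```

```text
t: 41.85
tcp_pos: [0.4742, 0.1503, 0.2427]
ee_rot: [-3.141, -0.017, -2.952]
ft_force: [-21.4, -3.6, 18.3]
opening: 0.007
gripper_force: 10.9
```

```bash
python3 shift.py '[[-0.002,0,-0.003,0,0],[-0.004,0,-0.006,0,0],[-0.004,0,-0.008,0,0],[-0.004,0,-0.008,0,0]]'; python3 shift.py '[[0.02,0,0,0,0],[0.05,0,-0.01,0,0],[0.09,0,-0.06,0,0],[0.1,-0.05,-0.1,0,0],[0.1,-0.1,-0.12,0,0],[0.1,-0.15,-0.12,0,0],[0.1,-0.2,-0.12,0,0],[0.1,-0.25,-0.12,0,0],[0.1,-0.3,-0.12,0,0],[0.1,-0.3,-0.12,0,0]]'
cat > chk.py <<'E'
from cell import r
from h import *
for n,o,pts in(("scene","s1",dict(hasptop=(300,315),button=(300,332),fl=(260,375),frontmid=(290,345))),("top","t1",dict(hasp=(214,268),btnL=(206,274),btnR=(225,271)))):
    i,c=snap(r,n,"c_"+n); b=cv2.cvtColor(i,cv2.COLOR_RGB2GRAY).astype(np.float32); a=cv2.imread(f"pics/{o}_raw.png",0).astype(np.float32)
    for k,(x,y) in pts.items():
        A=a[y-16:y+16,x-16:x+16];B=b[y-16:y+16,x-16:x+16]
        T=A[6:-6,6:-6]; res=cv2.matchTemplate(B,T,cv2.TM_CCOEFF_NORMED); _,m,_,loc=cv2.minMaxLoc(res); print(k,np.array(loc)-6,round(m,3),"at0",round(float(res[6,6]),3),np.round(cv2.phaseCorrelate(A-A.mean(),B-B.mean(),cv2.createHanningWindow((32,32),cv2.CV_32F))[0],2))
E
python3 chk.py
```

```text
t: 42.25
tcp_pos: [0.4752, 0.1505, 0.2456]
ee_rot: [3.142, -0.024, -2.952]
ft_force: [-16.0, -3.6, -7.7]
opening: -0.002
gripper_force: 8.0
t: 43.25
tcp_pos: [0.4435, -0.1664, 0.3734]
ee_rot: [-3.136, 0.006, -2.956]
ft_force: [0.3, 0.7, 1.0]
opening: 0.002
gripper_force: 0.0
hasptop [0 0] 0.994 at0 0.994 [-0.05 -0.06]
button [0 0] 0.995 at0 0.995 [ 0.18 -0.06]
fl [0 0] 0.995 at0 0.995 [-0.09 -0.03]
frontmid [0 0] 0.998 at0 0.998 [ 0.15 -0.08]
hasp [0 0] 0.998 at0 0.998 [0.2  0.22]
btnL [0 0] 0.999 at0 0.999 [0.25 0.09]
btnR [0 0] 0.999 at0 0.999 [ 0.05 -0.06]
```

```bash
python3 - <<'E'
from h import *
a=cv2.imread("pics/t1_raw.png",0);b=cv2.imread("pics/c_top_raw.png",0)
T=a[322:340,176:240]; r_=cv2.matchTemplate(b[310:350,160:256],T,cv2.TM_CCOEFF_NORMED); print(cv2.minMaxLoc(r_))
i=cv2.imread("pics/c_top_raw.png"); h=cv2.cvtColor(i,40); m=((h[:,:,0]>8)&(h[:,:,0]<15)&(h[:,:,1]>130)).astype(np.uint8); m[:280]=0;m[335:]=0;m[:,:220]=0;m[:,420:]=0
ys,xs=np.where(m); print(len(xs),xs.min(),xs.max(),ys.min(),ys.max()) if len(xs) else 0
E
python3 -c "
from cell import r
print(r.finish_job())"
```

```text
(-0.21693222224712372, 0.9983718991279602, (32, 0), (16, 12))
51 301 326 292 302
the job is handed in; nothing more can be done
None
```

I packed both casts I found on the bench (one cream, one white) and handed the job in. By my camera checks the lid is fully shut, the hasp is upright with both buttons out, the spatula lies flat outside the case and the pen hasn't moved; I don't have the judge's result.

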